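Check two chocolates with their own probes and sheathe the probes

ROBOT

A 7-joint arm with a two-finger parallel gripper is mounted at the origin on the work surface. World frame = base frame: x ahead of the robot, y to its left, z up, the work surface at z = 0. Lengths are in m, angles in degrees, forces in N, time in s.
With the tool pointing down it reaches from about 0.4 to 0.9 m from the base axis. Payload 5.5 kg.
Tool frame: the origin (TCP) lies between the finger pads; the fingertips stand 25 mm ahead of it and the grasp point (between the pads) lies 6 mm ahead of it (arm.finger_overhang is the distance from the TCP to the fingertips, in m); z points along the fingers, y is the line along which they close (so a half turn about z gives the same grasp; the last joint's range is limited). The gripper opens to 92 mm and grips with 3 to 60 N. Pads are 19 mm wide; open, the fingers measure 130 mm over their backs; the gripper's body (75 mm by 190 mm) begins 47 mm behind the grasp point.
Start: joints at [87.445, 28.699, -24.465, 88.831, 12.651, 65.22, -12.049], TCP at [0.197, -0.619, 0.252] pointing down, gripper open.
Joint ranges: [-164.97, 164.97], [-17.58, 116.51], [-87.97, 89.64], [11.32, 138.91], [-80.73, 260.73], [10.89, 115.49], [-147.41, 147.41]. Speed limits (degrees/s): [147.25, 147.25, 180, 180, 180, 180, 180].

INTERFACE

Orientations are given as a 3x3 rotation matrix whose columns are the frame's x, y, z axes.
In Python, from station import get_state, snapshot, get_calibration, arm gives the robot as it stands.
- The arm moves only by the tool jog_arm, never from a script. Its argument "series" is text: rows parted by semicolons, each of 7 numbers parted by spaces: the gripper command: -1 is shut, 1 is fully open, values between are in proportion, then the shift along the tool's x, y, z in m, then the turn, a rotation vector about the tool's x, y, z in degrees. In form: jaw tx ty tz ax ay az; .... A call has 1 to 5 rows; each row is the pose to reach, as a shift and turn from the pose commanded when the call began, along the tool's axes at that moment; what a row does not reach only later rows make up. A row lasts 1/8 s, in which the tool goes at most 62.5 mm and 10.7 degrees, less where a joint would pass 70% of its speed; a pose out of reach is approached as far as the arm can. A call with a gripper value outside its range is refused whole. The fingers move at their own pace and stop on an object; the grip force is fixed at half the most. Time passes only in rows, so rows that repeat a pose let the fingers close. It gives the time, the measured TCP pose, the force, the opening and the grip force at its end, in the units of the state.
- get_state(): the state, without advancing time (a new reading comes with each control period).
- snapshot(name): name is "scene" or "top" or "wrist"; returns (picture, depth): 384x512x3 uint8, blue, green, red; 384x512 float32, m along the optical axis (not along the pixel's ray), 0 where there is no reading.
- get_calibration(name): a dict with "fx", "fy", "cx", "cy" (pixels), "dist_coeffs" ([k1, k2, p1, p2, k3] as OpenCV has them; the pictures are not rectified), "R" (3x3) and "t" (3): a world point X has camera coordinates R X + t. Camera axes: x right, y down, z forward; pixel columns grow to the right and rows downward; lengths in m; the calibration is good to about 2 mm. A picture is of the moment at which its call begins: read the wrist's pose just before it. get_calibration takes no time and is no camera call; for the wrist camera it gives the pose at the moment of the call.
- arm.sign_off(): hands the job in; it is judged then, once.
The state is a dict: "t": time; "joints": joint angles; "qd": joint speeds; "tau": joint torques, N m; "position": TCP position; "ee_rot": TCP orientation; "force": force on the tool from outside, world axes, zero at the start; "ft_torque": the same for the moment, N m; "gripper_width": opening from 0.0 (shut) to 1.0 (fully open); "grip_force": force on a finger pad.
Only numpy, scipy, OpenCV 4.12 (cv2) and the standard library are available. Lean on these libraries where they do the work, as an engineer would, in place of code of your own. Each camera call takes 0.05 s, during which the arm holds its last target. There are 200 camera calls.

TASK

Take the dark probe from the rest, touch its tip gently on the gold dot of the dark chocolate slab and keep it there for half a second, then drop it tip-down to the bottom of the dark sheath and let go. Then do the same with the ivory probe, the ivory slab and the ivory sheath. A probe must never touch the other chocolate, and the other things on the bench stay where they are.

Things in the scene. Friction and masses are not known exactly. Their poses are not given: they have to be found in the camera images.
- dark_probe: loose pen thermometer, 179 mm long, 75 g: dark brown square handle 18 x 18 mm, 104 mm long, then a steel shaft 8 mm thick and 75 mm long with a round tip. Origin at the centre of the handle; x axis along the probe towards the tip (handle from x = -52 to +52 mm, tip at +127 mm). Lies in one of the two cradles of the rest, tip end low
- dark_probe_tip (a point): tip of the dark probe's shaft; axes as the probe
- dark_slab: fixed sample of dark brown chocolate, 78 x 78 mm, on a teal tile 94 x 94 x 10 mm; origin under the tile's centre, slab top 26 mm above it
- dark_slab_dot (a point): centre of the gold test dot, 22 mm across, in the middle of the dark slab's top; z up
- dark_sheath: fixed dark brown upright square tube, open on top, 36 x 36 mm outside, 28 x 28 mm inside, on an 80 x 80 x 6 mm steel foot; origin under the foot's centre, rim 106 mm above it, z up
- dark_sheath_mouth (a point): centre of the dark sheath's open mouth, level with its rim
- dark_sheath_floor (a point): centre of the dark sheath's inner floor, 100 mm below its rim
- ivory_probe: loose pen thermometer, 179 mm long, 75 g: ivory (cream white) square handle 18 x 18 mm, 104 mm long, then a steel shaft 8 mm thick and 75 mm long with a round tip. Origin at the centre of the handle; x axis along the probe towards the tip (handle from x = -52 to +52 mm, tip at +127 mm). Lies in one of the two cradles of the rest, tip end low
- ivory_probe_tip (a point): tip of the ivory probe's shaft; axes as the probe
- ivory_slab: fixed sample of ivory (cream white) chocolate, 78 x 78 mm, on a teal tile 94 x 94 x 10 mm; origin under the tile's centre, slab top 26 mm above it
- ivory_slab_dot (a point): centre of the gold test dot, 22 mm across, in the middle of the ivory slab's top; z up
- ivory_sheath: fixed ivory (cream white) upright square tube, open on top, 36 x 36 mm outside, 28 x 28 mm inside, on an 80 x 80 x 6 mm steel foot; origin under the foot's centre, rim 106 mm above it, z up
- ivory_sheath_mouth (a point): centre of the ivory sheath's open mouth, level with its rim
- ivory_sheath_floor (a point): centre of the ivory sheath's inner floor, 100 mm below its rim
- rest: fixed blue probe rest, base 170 x 190 x 8 mm; origin under it. Two cradles, open above, at y = +52 and -52 mm, sloping 0.35 rad (20 degrees) down towards +x; a lying probe's handle centre is 72 mm above the table. Low cheeks, half as high as the handle, hold it 34 to 50 mm either side of its centre; its middle 64 mm is free below and beside. A stop catches its front shoulder
- deli_cup: bystander: open white plastic cup, 94 mm across, 65 mm tall; origin under its centre
- jar: bystander: orange jar with white lid, 100 mm across, 110 mm tall; origin under its centre
- tub: bystander: cream tub with green lid, 128 x 128 x 52 mm; origin under its centre
- palette_knife: bystander: palette knife with black handle lying flat, 260 mm long, along its x
- bonbon_mould: bystander: flat painted bonbon mould, 130 x 260 x 19 mm; origin under its centre
- phone: bystander: black phone lying flat, 70 x 145 x 9 mm; origin under its centre
Things that resemble listed ones, but are neither listed nor needed, are in the scene too. What is shaped like the ivory_sheath but purple is not meant. What is shaped like the dark_probe but blue is not meant.

How it is judged:
By the outcome, as a careful person would: the job done as asked, in the order asked, and still so for the second after the job is handed in, with the robot touching nothing.
It also fails if it takes over 72 s, if anything falls off the work surface, if the arm or the gripper's body presses on something with over 40 N, if the wrist force passes 120 N, or if a joint passes its speed limit or range.

## Working session

There is one attempt and no reset: what is moved stays moved. The work goes in short steps, Python scripts to look and compute and a tool call to move; the robot and the scene stay as the last step left them, time stands still between calls to the robot, and variables do not carry over. Pictures are saved under pics/ and viewed, at most 10 in all, crops included, and the job is handed in when it is done.

Besides the shell and the picture viewer there is one more tool, called after "Call:" in YAML: its name, and indented under it one key for each argument. jog_arm: Moves the arm, as the interface text tells. Its arguments: {"type":"object","properties":{"series":{"type":"string"}},"required":["series"]}

```bash
mkdir -p pics; python3 - <<'E'
from station import *
import cv2,numpy as np
s=get_state();print({k:np.round(v,3).tolist() for k,v in s.items()})
for n in("scene","top"):
    p,d=snapshot(n);cv2.imwrite(f"pics/{n}0.png",p);np.savez(f"{n}0.npz",p=p,d=d)
    c=get_calibration(n);print(n,{k:np.round(v,4).tolist() for k,v in c.items()})
E
```

```text
{'t': 0.0, 'joints': [87.446, 28.753, -24.454, 88.891, 12.652, 65.219, -12.048], 'qd': [0.041, 0.037, -0.0, 0.06, -0.004, -0.023, -0.038], 'tau': [0.001, -56.659, -5.816, -27.911, -0.069, 0.031, 0.0], 'position': [0.197, -0.619, 0.251], 'ee_rot': [[0.953, 0.303, -0.001], [0.303, -0.953, 0.002], [0.0, -0.002, -1.0]], 'force': [-0.128, 0.127, 0.76], 'ft_torque': [0.002, -0.031, 0.019], 'grip_force': 0.0, 'gripper_width': 1.004}
scene {'fx': 398.2326, 'fy': 398.2326, 'cx': 252.2111, 'cy': 192.4782, 'dist_coeffs': [0.0313, 0.0, 0.0, 0.0, 0.0], 'R': [[0.4084, 0.9128, 0.0001], [0.7586, -0.3393, -0.5562], [-0.5077, 0.2273, -0.831]], 't': [-0.1954, -0.3084, 1.6055]}
top {'fx': 355.3741, 'fy': 355.3741, 'cx': 256.1805, 'cy': 194.0088, 'dist_coeffs': [-0.0213, 0.0, 0.0, 0.0, 0.0], 'R': [[0.0119, -0.9999, -0.0037], [-0.9807, -0.0109, -0.1954], [0.1953, 0.0059, -0.9807]], 't': [0.0012, 0.5053, 1.1546]}
```

View pics/top0.png

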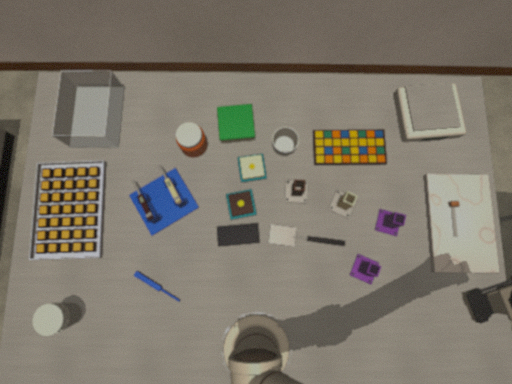

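View pics/scene0.png

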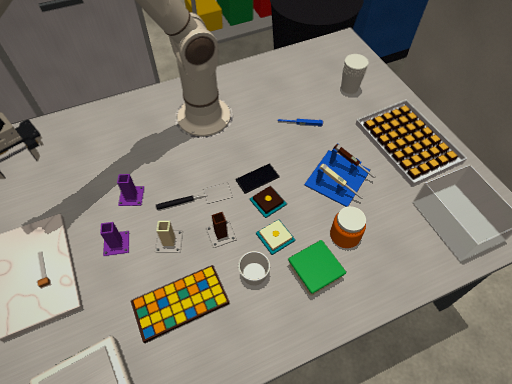

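The top view shows the rest at about (164,201) px. The dark probe is at (146,200) and the ivory one at (173,186). The slab dots are at (241,203) for dark and (252,167) for ivory, and the sheaths at (297,188) for dark and (345,201) for ivory. Purple tubes and a blue pen are the decoys.

```bash
cat > h.py <<'E'
import numpy as np,cv2
from station import *
def ray(c,uv):
    uv=np.float64(uv).reshape(-1,1,2)
    K=np.array([[c['fx'],0,c['cx']],[0,c['fy'],c['cy']],[0,0,1]])
    n=cv2.undistortPoints(uv,K,np.array(c['dist_coeffs'],float))[:,0]
    R=np.array(c['R']);t=np.array(c['t'])
    return -R.T@t,np.c_[n,np.ones(len(n))]@R
def plane(c,uv,z):
    o,d=ray(c,uv);return o+d*((z-o[2])/d[:,2])[:,None]
def cloud(c,d):
    v,u=np.indices(d.shape);o,r=ray(c,np.c_[u.ravel(),v.ravel()])
    return (o+r*d.reshape(-1,1)).reshape(*d.shape,3)
def cents(m,amin=8):
    n,l,s,c=cv2.connectedComponentsWithStats(m.astype(np.uint8))
    return [(c[i],s[i]) for i in range(1,n) if s[i][4]>=amin]
E
python3 - <<'E'
from h import *
z=np.load('top0.npz');p,d=z['p'],z['d'];c=get_calibration('top')
P=cloud(c,d);hsv=cv2.cvtColor(p,cv2.COLOR_BGR2HSV)
print('table z',np.median(P[250:300,280:320,2]))
# gold dots
m=(hsv[...,0]>18)&(hsv[...,0]<34)&(hsv[...,1]>150)&(hsv[...,2]>120);m[:,:225]=0;m[:,265:]=0;m[:155]=0
for q,s in cents(m):print('dot',q,s[4],plane(c,[q],.026).round(4))
# blue rest
m=(hsv[...,0]>100)&(hsv[...,0]<125)&(hsv[...,1]>150);m[:,:125]=0;m[:,205:]=0;m[240:]=0
cn=max(cv2.findContours(m.astype(np.uint8),0,2)[0],key=cv2.contourArea);h=cv2.boxPoints(cv2.minAreaRect(cn));
w=plane(c,h,.008);print('rest',w.round(3).tolist(),w.mean(0).round(4))
# sheath rims: points at z in .095-.115
for n,(a,b,e,f) in dict(dark=(175,205,282,312),ivory=(185,220,328,362)).items():
    q=P[a:b,e:f];k=(q[...,2]>.098)&(q[...,2]<.115);v,u=np.nonzero(k);print(n,k.sum(),u.min()+e,u.max()+e,v.min()+a,v.max()+a)
    r=cv2.minAreaRect(q[k][:,:2].astype(np.float32));print(r)
for n,(a,b) in dict(r=(125,205)).items():
    q=P[160:240,a:b];k=(q[...,2]>.06)&(q[...,2]<.13)
    for cc,s in cents(k,15):
        kk=np.zeros_like(k);
        pass
    n,l=cv2.connectedComponents(k.astype(np.uint8))
    for i in range(1,n):
        t=q[l==i]
        if len(t)>15:print(len(t),t.mean(0).round(3),t.min(0).round(3),t.max(0).round(3),p[160:240,a:b][l==i].mean(0).round())
cv2.imwrite('pics/crop.png',cv2.resize(p[155:245,120:270],None,fx=5,fy=5,interpolation=cv2.INTER_CUBIC))
E
```

```text
table z -0.0003030862525226219
dot [251.5 166. ] 16 [[0.6102 0.0248 0.026 ]]
dot [240.28205128 202.8974359 ] 39 [[0.4782 0.0615 0.026 ]]
rest [[0.504, 0.455, 0.008], [0.604, 0.298, 0.008], [0.464, 0.211, 0.008], [0.369, 0.366, 0.008]] [0.4854 0.3327 0.008 ]
dark 69 294 305 180 191
((0.5249201655387878, -0.13368386030197144), (0.036254022270441055, 0.0362110398709774), 89.39505767822266)
ivory 65 344 357 192 205
((0.48399636149406433, -0.2970649003982544), (0.03540101274847984, 0.03409694507718086), 64.76615142822266)
192 [0.5   0.279 0.081] [0.46  0.245 0.061] [0.555 0.316 0.102] [112. 129. 131.]
215 [0.444 0.365 0.082] [0.405 0.333 0.06 ] [0.499 0.407 0.1  ] [73. 62. 66.]
```

View pics/crop.png

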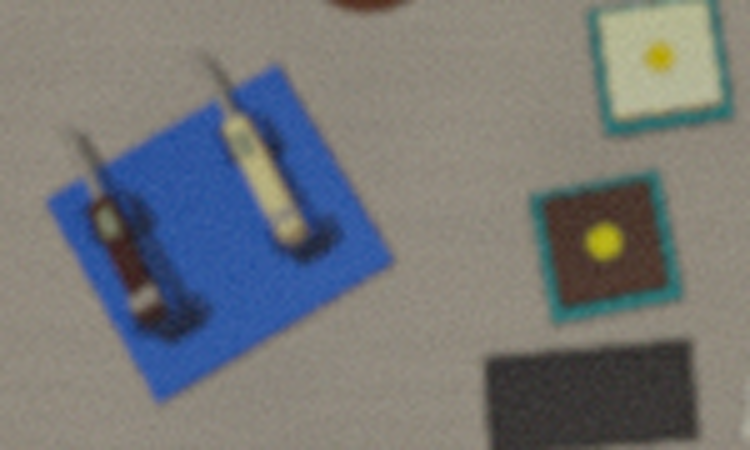

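The crop confirms that both tips point up-left in the image, which is a rest yaw of about 32°, with handle centres about 104 mm apart. I'll set off toward the rest and log joint states along the way so I can learn the kinematics.

Call:
jog_arm:
  series: "0 0.054 -0.029 -0.02 0 0 -6; 0 0.108 -0.058 -0.04 0 0 -10; 0 0.162 -0.087 -0.06 0 0 -14; 0 0.216 -0.116 -0.08 0 0 -14; 0 0.27 -0.145 -0.1 0 0 -14"

```text
t: 0.72
position: [0.4046, -0.4046, 0.349]
ee_rot: [[0.852, 0.524, -0.0], [0.524, -0.852, 0.0], [-0.0, -0.0, -1.0]]
force: [0.5, -0.4, -0.0]
gripper_width: 0.521
grip_force: 0.0
```

```bash
cat >> h.py <<'E'
import json
def st(log=True):
    s={k:np.array(v).tolist() for k,v in get_state().items()}
    if log: open('log.jsonl','a').write(json.dumps(s)+'\n')
    return s
E
python3 - <<'E'
from h import *
print([x for x in dir(arm) if x[0]!='_'],arm.finger_overhang)
s=st();R=np.array(s['ee_rot']);print(s['t'],np.round(s['joints'],2),np.round(s['position'],4),R.round(3).tolist())
c=get_calibration('wrist');Rc=np.array(c['R']);o=-Rc.T@np.array(c['t']);print('cam in tool',R.T@(o-s['position']),(Rc@R).round(3))
E
```

```text
['PlanningError', 'finger_overhang', 'sign_off'] 0.025
0.725 [ 70.45  17.39 -35.17  93.13  10.39  72.81 -24.94] [ 0.4046 -0.4046  0.349 ] [[0.852, 0.524, -0.0], [0.524, -0.852, 0.0], [-0.0, -0.0, -1.0]]
cam in tool [ 0.08161833 -0.00035862 -0.13291741] [[-0.     1.     0.002]
 [-0.954  0.    -0.3  ]
 [-0.3   -0.002  0.954]]
```

Call:
jog_arm:
  series: "0 0.037 -0.049 0.0 0 0 0; 0 0.074 -0.098 0 0 0 0; 0 0.111 -0.147 0 0 0 0; 0 0.148 -0.196 0 0 0 0; 0 0.185 -0.245 0 0 0 0"

```text
t: 1.35
position: [0.4325, -0.0985, 0.3485]
ee_rot: [[0.851, 0.524, -0.0], [0.524, -0.851, -0.001], [-0.0, 0.0, -1.0]]
force: [0.8, -0.4, 0.4]
gripper_width: 0.498
grip_force: 0.0
```

```bash
python3 -c "
from h import *
s=st();print(s['t'],np.round(s['joints'],2),np.round(s['position'],4))"
```

```text
1.35 [ 56.47   2.07 -47.7  109.04   1.67  69.57 -50.16] [ 0.4325 -0.0985  0.3485]
```

Call:
jog_arm:
  series: "0 0.037 -0.049 0.0 0 0 0; 0 0.074 -0.098 0 0 0 0; 0 0.111 -0.147 0 0 0 0; 0 0.148 -0.196 0 0 0 0; 0 0.185 -0.245 0 0 0 0"

```text
t: 1.98
position: [0.4618, 0.2064, 0.3486]
ee_rot: [[0.852, 0.523, 0.001], [0.523, -0.852, -0.001], [0.0, 0.001, -1.0]]
force: [1.0, -0.1, 0.5]
gripper_width: 0.499
grip_force: 0.0
```

```bash
python3 -c "
from h import *
s=st();print(s['t'],np.round(s['joints'],2),np.round(s['position'],4))"
```

```text
1.975 [ 26.02  14.97 -62.3  101.37  13.96  72.06 -98.28] [0.4618 0.2064 0.3486]
```

Call:
jog_arm:
  series: "0 0.025 -0.038 0.0 0 0 0; 0 0.055 -0.077 0 0 5 0; 0 0.055 -0.077 0.05 0 15 0; 0 0.055 -0.077 0.05 0 20 0;  0 0.055 -0.077 0.05 0 20 0"

```text
t: 2.6
position: [0.4658, 0.2973, 0.2966]
ee_rot: [[0.801, 0.524, 0.289], [0.495, -0.851, 0.175], [0.337, 0.003, -0.941]]
force: [1.2, 0.0, 0.6]
gripper_width: 0.499
grip_force: 0.0
```

```bash
python3 -c "
from h import *
s=st();print(s['t'],np.round(s['joints'],2),np.round(s['position'],4),np.round(s['ee_rot'],3).tolist())
p,d=snapshot('wrist');c=get_calibration('wrist');cv2.imwrite('pics/w1.png',p);np.savez('w1.npz',p=p,d=d,**{k:np.array(v) for k,v in c.items()})"
```

```text
2.6 [  23.66    9.79  -64.82  115.1    17.41   42.19 -108.7 ] [0.4658 0.2973 0.2966] [[0.801, 0.524, 0.289], [0.495, -0.851, 0.175], [0.337, 0.003, -0.941]]
```

View pics/w1.png

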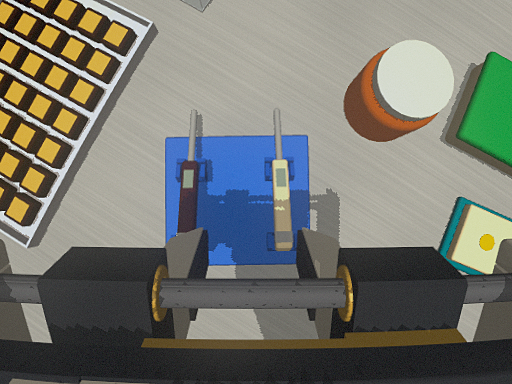

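The wrist view shows the rest. The ivory handle runs from (280,160) to (283,247) px and the dark handle starts at (188,162), with its rear hidden by a finger. Next I'll fit the kinematics and locate the probes.

```bash
cat > fk.py <<'E'
import numpy as np,json,itertools
from scipy.optimize import least_squares
from scipy.spatial.transform import Rotation as Ro
def fk(p,s,q):
    q=np.radians(q)*s; y=lambda a:Ro.from_euler('y',a);z=lambda a:Ro.from_euler('z',a)
    o=p[9:16]
    R=z(q[0]+o[0]);X=np.array([0,0,p[0]])+R.apply([p[7],0,0])
    R=R*y(q[1]+o[1])*z(q[2]+o[2]);X=X+R.apply([p[1],0,p[2]])
    R=R*y(q[3]+o[3]);X=X+R.apply([p[3],0,p[4]])
    R=R*z(q[4]+o[4])*y(q[5]+o[5]);X=X+R.apply([p[5],0,p[6]])
    return X,R*z(q[6]+o[6])
def load():
    L=[json.loads(l) for l in open('log.jsonl')]
    L.append(dict(joints=[87.445,28.699,-24.465,88.831,12.651,65.22,-12.049],position=[.197,-.619,.252],ee_rot=[[.953,.303,0],[.303,-.953,0],[0,0,-1]]))
    return L
def res(p,s,L):
    r=[]
    for l in L:
        X,R=fk(p,s,l['joints']);r+=[X-l['position'],.3*(R.inv()*Ro.from_matrix(l['ee_rot'])).as_rotvec()]
    return np.r_[np.concatenate(r),.003*(p[:9]-P0[:9]),.002*p[9:16]]
P0=np.r_[.33,0,.4,0,.4,0,.25,0,0,np.zeros(7)]
if __name__=='__main__':
    L=load();out=[]
    for s3,s5,s7 in itertools.product([1,-1],repeat=3):
      for o7 in [0,np.pi,np.pi/2,-np.pi/2]:
       for o5 in [0,np.pi/2,-np.pi/2]:
        s=np.array([-1,1,s3,1,s5,1,s7]);p=P0.copy();p[15]=o7;p[13]=o5
        f=least_squares(res,p,args=(s,L),max_nfev=60);out.append((f.cost,s.tolist(),f.x.tolist()))
    out.sort(key=lambda a:a[0])
    for o in out[:4]:print(o[0],o[1],np.round(o[2],3))
    json.dump(out[0],open('fk.json','w'))
E
time python3 fk.py
python3 - <<'E'
from h import *
z=np.load('w1.npz');c={k:z[k] for k in z.files};c['fx'],c['fy'],c['cx'],c['cy']=[float(c[k]) for k in('fx','fy','cx','cy')]
P=cloud(c,z['d']);p=z['p'];hsv=cv2.cvtColor(p,cv2.COLOR_BGR2HSV)
for n,box in dict(ivory=(155,250,268,296),dark=(155,235,176,202)).items():
    a,b,e,f=box;q=P[a:b,e:f];g=p[a:b,e:f].astype(int);h=hsv[a:b,e:f]
    k=(q[...,2]>.05)&(q[...,2]<.12)&~((h[...,0]>100)&(h[...,0]<130)&(h[...,1]>120))
    t=q[k];m=t.mean(0);u=np.linalg.svd(t-m,full_matrices=False)[2][0];u*=np.sign(u[0]);x=(t-m)@u
    print(n,len(t),m.round(4),'axis',u.round(3),'yaw',np.degrees(np.arctan2(u[1],u[0])).round(1),'pitch',np.degrees(np.arcsin(u[2])).round(1),np.percentile(x,[1,99]).round(3),'front',(m+u*x.max()).round(4),'rear',(m+u*x.min()).round(4))
m=(hsv[...,0]>100)&(hsv[...,0]<125)&(hsv[...,1]>150);m[230:]=0
v,u=np.nonzero(m);print(plane(c,[[165.5,137],[308,136]],.008))
E
```

```text
1.7622134276967422e-05 [-1, 1, -1, 1, -1, 1, -1] [ 3.630e-01 -1.000e-02  5.230e-01  0.000e+00  4.790e-01  2.000e-03
  3.480e-01  1.000e-03 -0.000e+00 -3.100e-02  5.000e-03 -1.000e-02
  5.100e-02 -5.000e-03 -5.600e-02  1.541e+00]
1.7622134277002222e-05 [-1, 1, -1, 1, -1, 1, -1] [ 3.630e-01 -1.000e-02  5.230e-01  0.000e+00  4.790e-01  2.000e-03
  3.480e-01  1.000e-03 -0.000e+00 -3.100e-02  5.000e-03 -1.000e-02
  5.100e-02 -5.000e-03 -5.600e-02  1.541e+00]
1.762213427702495e-05 [-1, 1, -1, 1, -1, 1, -1] [ 3.630e-01 -1.000e-02  5.230e-01  0.000e+00  4.790e-01  2.000e-03
  3.480e-01  1.000e-03 -0.000e+00 -3.100e-02  5.000e-03 -1.000e-02
  5.100e-02 -5.000e-03 -5.600e-02  1.541e+00]
1.762213427704153e-05 [-1, 1, -1, 1, -1, 1, -1] [ 3.630e-01 -1.000e-02  5.230e-01  0.000e+00  4.790e-01  2.000e-03
  3.480e-01  1.000e-03  0.000e+00 -3.100e-02  5.000e-03 -1.000e-02
  5.100e-02 -5.000e-03 -5.600e-02  1.541e+00]
ivory 1582 [0.5094 0.2871 0.0829] axis [ 0.795  0.503 -0.339] yaw 32.3 pitch -19.8 [-0.048  0.059] front [0.5593 0.3187 0.0616] rear [0.4709 0.2627 0.0994]
dark 1299 [0.4644 0.3796 0.0788] axis [ 0.789  0.499 -0.357] yaw 32.3 pitch -20.9 [-0.043  0.05 ] front [0.5065 0.4062 0.0598] rear [0.4289 0.3572 0.0949]
[[0.50779239 0.45818802 0.008     ]
 [0.6076781  0.29762666 0.008     ]]
real	0m33.674s
user	0m33.781s
sys	0m0.099s
```

```bash
cat > plan.py <<'E'
from fk import *
from scipy.spatial.transform import Slerp
_,S,PP=json.load(open('fk.json'));S=np.array(S);PP=np.array(PP)
LO=np.array([-164.97,-17.58,-87.97,11.32,-80.73,10.89,-147.41]);HI=np.array([164.97,116.51,89.64,138.91,260.73,115.49,147.41])
def ik(X,R,q0,w=1e-4):
    def r(q):
        x,r_=fk(PP,S,q);return np.r_[(x-X)*10,(r_.inv()*R).as_rotvec()*3,w*(q-q0)]
    q0=np.clip(q0,LO+.5,HI-.5);f=least_squares(r,q0,bounds=(LO,HI),max_nfev=40)
    x,r_=fk(PP,S,f.x);return f.x,np.linalg.norm(x-X)*1000,np.degrees((r_.inv()*R).magnitude())
def toolR(p,yh,al):
    # probe axis p, tool y (perp to p); p = x sin al + z cos al
    p=np.array(p)/np.linalg.norm(p);y=np.array(yh)/np.linalg.norm(yh);n=np.cross(y,p) # = x cos - z sin... 
    al=np.radians(al)
    # tool x,z span plane; y x z = x, z x x = y
    z=np.cos(al)*p-np.sin(al)*np.cross(p,y)*-1*-1 if False else None
    # x = p sin + m cos, z = p cos - m sin, m=y x p' with z x x = y -> p x m = y -> m = y x p
    m=np.cross(y,p);x=p*np.sin(al)+m*np.cos(al);z=p*np.cos(al)-m*np.sin(al)
    return Ro.from_matrix(np.c_[x,y,z])
def grasp(c,yaw,al,off=-.012):
    a=np.radians(yaw);pi=.35;p=np.array([np.cos(a)*np.cos(pi),np.sin(a)*np.cos(pi),-np.sin(pi)])
    R=toolR(p,[np.sin(a),-np.cos(a),0],al);return np.array(c)+off*p-.006*R.as_matrix()[:,2],R
def vert(tip,phi,al,off=-.012):
    # phi: direction tool z leans (horizontal)
    a=np.radians(phi);R=toolR([0,0,-1],[-np.sin(a),np.cos(a),0],al)
    return np.array(tip)+[0,0,.127-off]-.006*R.as_matrix()[:,2],R
def track(q,X0,R0,X1,R1,n=12):
    sl=Slerp([0,1],Ro.concatenate([R0,R1]));b=[0,0]
    for t in np.linspace(0,1,n+1)[1:]:
        q,e1,e2=ik(X0+(X1-X0)*t,sl(t),q,1e-2*.3);b=[max(b[0],e1),max(b[1],e2)]
    return q,b
C=dict(dark=[.458,.3766,.072],ivory=[.5135,.2886,.072])
E
python3 - <<'E'
from plan import *
L=load()[-2];q=np.array(L['joints']);x,r=fk(PP,S,q);print((x-L['position'])*1000)
for al in (50,40):
    X,R=grasp(C['dark'],32.3,al);print(al,X.round(3),R.as_matrix().round(2).tolist());qg,b=track(q,np.array(L['position']),Ro.from_matrix(L['ee_rot']),X,R,6);print(al,'grasp',qg.round(0),np.round(b,1))
    for nm,tip,phis in (('dot',[.478,.0615,.026],range(0,360,30)),('sh',[.525,-.134,.03],[0,90,180,270])):
        for ph in phis:
            Xv,Rv=vert(tip,ph,al);best=None
            for s in range(4):
                q0=qg if s==0 else np.random.default_rng(s).uniform(LO,HI)
                k=ik(Xv,Rv,q0)
                if best is None or k[1]+k[2]<best[1]+best[2]:best=k
            print(nm,ph,best[0].round(0),np.round(best[1:],1))
E
```

```text
[ 0.68203377 -1.30453902  0.54190622]
50 [0.447 0.369 0.082] [[0.79, 0.53, 0.29], [0.5, -0.85, 0.18], [0.34, -0.0, -0.94]]
50 grasp [ -29.   28.  -18.  121.   50.   17. -147.] [1.3 0.5]
dot 0 [ 46.  51. -88. 139. 109.  72. -21.] [50.2 10.3]
dot 30 [ 81.  64. -88. 139. 106.  30.  43.] [30.1  6.5]
dot 60 [  74.   42.  -60.  131.  -42.   25. -147.] [0. 0.]
dot 90 [  48.   38.  -34.  113.  -33.   58. -137.] [0. 0.]
dot 120 [  36.   45.  -32.   97.  -16.   77. -135.] [0. 0.]
dot 150 [  22.   50.  -29.   85.   -4.   93. -124.] [0. 0.]
dot 180 [-17.  51.  17.  79. -13. 103. -86.] [0. 0.]
dot 210 [-27.  50.  15.  81.   3.  98. -73.] [0. 0.]
dot 240 [-38.  45.  15.  90.  18.  87. -62.] [0. 0.]
dot 270 [-47.  38.  13. 105.  34.  73. -57.] [0. 0.]
dot 300 [-58.  30.  18. 122.  55.  55. -57.] [0. 0.]
dot 330 [ -8.  27. -39. 139.  97.  66. -68.] [3.4 0.7]
sh 0 [ -33.   47.   75.  139.  240.   73. -147.] [16.9  3.2]
sh 90 [  54.   45.  -26.   93.  -24.   76. -136.] [0. 0.]
sh 180 [ -1.  55.  16.  69.  -2. 106. -75.] [0. 0.]
sh 270 [-12.  34.  -6. 110.  57.  69. -58.] [0. 0.]
40 [0.446 0.369 0.081]
[... 298 characters left out ...]
ot 90 [  22.   28.   -7.  115.  -43.   61. -132.] [0. 0.]
dot 120 [ -12.   39.   31.  101.  -44.   86. -108.] [0. 0.]
dot 150 [-14.  43.  24.  90. -28.  91. -98.] [0. 0.]
dot 180 [-20.  44.  19.  86. -13.  93. -85.] [0. 0.]
dot 210 [-10.  42. -11.  87.  14.  91. -85.] [0. 0.]
dot 240 [-35.  39.  13.  95.  16.  80. -60.] [0. 0.]
dot 270 [-44.  32.  13. 108.  30.  66. -51.] [0. 0.]
dot 300 [-52.  24.  17. 122.  48.  49. -45.] [0. 0.]
dot 330 [-40.  15.   6. 137.  84.  36. -51.] [0. 0.]
sh 0 [ 87.  55. -88. 137. 111.  44.  15.] [0. 0.]
sh 90 [  37.   37.   -7.   96.  -31.   74. -131.] [0. 0.]
sh 180 [ -3.  49.  18.  76.  -4.  96. -74.] [0. 0.]
sh 270 [-26.  30.  18. 111.  40.  54. -40.] [0. 0.]
```

Call:
jog_arm:
  series: "0 -0.02 -0.025 0.02 0 0 -0.7; 0 -0.04 -0.055 0.05 0 0 -0.7; 0 -0.052 -0.071 0.09 0 0 -0.7; 0 -0.052 -0.071 0.108 0 0 -0.7; 0 -0.052 -0.071 0.108 0 0 -0.7"

```text
t: 3.28
position: [0.4217, 0.3549, 0.1789]
ee_rot: [[0.794, 0.534, 0.289], [0.503, -0.845, 0.179], [0.34, 0.003, -0.94]]
force: [-0.4, -0.3, 0.0]
gripper_width: 0.5
grip_force: 0.0
```

```bash
cat > chk.py <<'E'
from h import *
from plan import *
import sys
def go(X,R):
    s=st(False);R0=Ro.from_matrix(s['ee_rot']);d=R0.inv().apply(np.array(X)-s['position']);rv=np.degrees((R0.inv()*R).as_rotvec())
    print('shift',d.round(4),'turn',rv.round(1))
def show():
    s=st();print('t',round(s['t'],2),'q',np.round(s['joints'],1),'X',np.round(s['position'],4),'F',np.round(s['force'],1),'w',round(s['gripper_width']*92,1));return s
E
python3 - <<'E'
from chk import *
show();X,R=grasp(C['dark'],32.3,50);go(X,R)
p,d=snapshot('wrist');cv2.imwrite('pics/w2.png',p)
E
```

```text
t 3.27 q [  -0.9   20.   -51.5  122.3   42.5   32.  -139.8] X [0.4217 0.3549 0.1789] F [-0.4 -0.3  0. ] w 46.0
shift [-0.0058  0.0007  0.1012] turn [0.2 0.1 0. ]
```

View pics/w2.png

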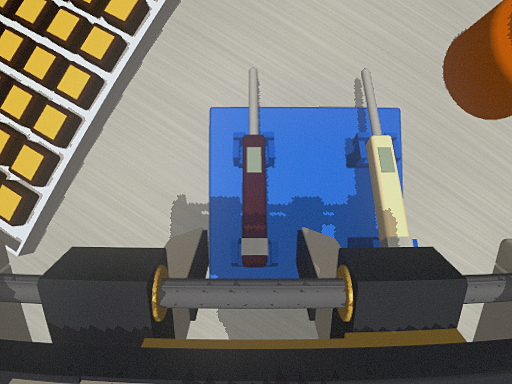

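The dark probe lies at x≈254 px, midway between the fingers, so I'll descend along the tool axis and close.

Call:
jog_arm:
  series: "0 -0.006 0.0007 0.03 0 0 0; 0 -0.006 0.0007 0.06 0 0 0; 0 -0.006 0.0007 0.085 0 0 0; 0 -0.006 0.0007 0.101 0 0 0; 0 -0.006 0.0007 0.101 0 0 0"

```text
t: 3.95
position: [0.4471, 0.3689, 0.0831]
ee_rot: [[0.793, 0.534, 0.293], [0.503, -0.846, 0.179], [0.343, 0.005, -0.939]]
force: [-0.4, -0.5, -0.9]
gripper_width: 0.497
grip_force: 0.0
```

```bash
python3 -c "
from chk import *
show();X,R=grasp(C['dark'],32.3,50);go(X,R)"
```

```text
t 3.95 q [ -27.6   27.   -20.3  122.4   48.8   18.  -146.9] X [0.4471 0.3689 0.0831] F [-0.4 -0.5 -0.9] w 45.7
shift [-0.0004 -0.0007  0.0012] turn [ 0.3 -0.1  0.1]
```

Call:
jog_arm:
  series: "-1 0 0 0.001 0 0 0; -1 0 0 0.001 0 0 0; -1 0 0 0.001 0 0 0; -1 0 0 0.001 0 0 0; -1 0 0 0.001 0 0 0"

```text
t: 4.58
position: [0.4467, 0.3684, 0.082]
ee_rot: [[0.794, 0.534, 0.292], [0.503, -0.846, 0.18], [0.343, 0.004, -0.939]]
force: [0.6, -1.4, 4.5]
gripper_width: 0.19
grip_force: 30.0
```

Call:
jog_arm:
  series: "-1 0.004 0 -0.01 0 0 0; -1 0.014 0 -0.04 0 0 0; -1 0.024 0 -0.07 0 0 0; -1 0.038 0 -0.11 0 0 0; -1 0.051 0 -0.15 0 0 0"

```text
t: 5.2
position: [0.4422, 0.3669, 0.2412]
ee_rot: [[0.794, 0.535, 0.29], [0.504, -0.845, 0.179], [0.341, 0.004, -0.94]]
force: [1.2, 0.1, 0.7]
gripper_width: 0.194
grip_force: 30.0
```

```bash
python3 - <<'E'
from chk import *
s=show()
q=np.array(s['joints'])
X0=np.array(s['position']);R0=Ro.from_matrix(s['ee_rot'])
for ph in (180,200,225,250,270):
    X,R=vert([.478,.0615,.10],ph,50);qq,b=track(q,X0,R0,X,R,8)
    print(ph,qq.round(0),np.round(b,1),'turn',np.degrees((R0.inv()*R).as_rotvec()).round(0))
E
```

```text
t 5.2 q [  -9.3   13.1  -40.   116.5   23.4   36.1 -121.7] X [0.4422 0.3669 0.2412] F [1.2 0.1 0.7] w 17.9
180 [  10.   47.  -27.   78.    7.  108. -109.] [0.3 0.1] turn [  9. -68.  33.]
200 [  3.  47. -28.  78.  17. 110. -99.] [0.3 0.1] turn [  4. -70.  13.]
225 [ -4.  45. -30.  84.  30. 108. -86.] [0.3 0.1] turn [ -3. -70. -13.]
250 [ -9.  40. -32.  94.  41. 102. -76.] [0.3 0.1] turn [-10. -67. -39.]
270 [-12.  35. -34. 104.  50.  94. -69.] [0.3 0.1] turn [-16. -64. -59.]
```

```bash
python3 - <<'E'
from chk import *
X,R=vert([.478,.0615,.13],250,50);go(X,R);print(X)
E
```

```text
shift [-0.1113  0.2745 -0.0729] turn [-10.2 -67.2 -38.7]
[0.47957202 0.06581908 0.27285673]
```

Call:
jog_arm:
  series: "-1 -0.012 0.034 -0.015 -1.2 -8 -4.6; -1 -0.026 0.068 -0.028 -2.4 -16 -9.2; -1 -0.04 0.103 -0.04 -3.6 -24 -13.8; -1 -0.054 0.137 -0.048 -4.8 -32 -18.4; -1 -0.068 0.17 -0.055 -6 -40 -23"

```text
t: 5.82
position: [0.4639, 0.1782, 0.2701]
ee_rot: [[0.562, 0.816, -0.138], [0.739, -0.57, -0.36], [-0.373, 0.1, -0.923]]
force: [-0.1, -0.2, -2.1]
gripper_width: 0.194
grip_force: 30.0
```

```bash
python3 - <<'E'
from chk import *
show()
X,R=vert([.478,.0615,.13],250,50);go(X,R)
E
```

```text
t 5.83 q [ -3.6  26.  -38.6  97.6  26.   84.1 -86.1] X [0.4639 0.1782 0.2701] F [-0.1 -0.2 -2.1] w 17.9
shift [-0.0752  0.0771  0.0358] turn [ -4.2 -27.1 -15.6]
```

Call:
jog_arm:
  series: "-1 -0.025 0.025 0.012 -1.2 -8 -4.6; -1 -0.05 0.05 0.024 -2.4 -16 -9.2; -1 -0.075 0.077 0.036 -3.6 -24 -13.8; -1 -0.075 0.077 0.036 -4.2 -27.1 -15.6; -1 -0.075 0.077 0.036 -4.2 -27.1 -15.6"

```text
t: 6.45
position: [0.4786, 0.0678, 0.2704]
ee_rot: [[0.22, 0.939, -0.263], [0.606, -0.343, -0.718], [-0.764, -0.001, -0.645]]
force: [0.1, 0.5, 0.2]
gripper_width: 0.195
grip_force: 30.0
```

```bash
python3 - <<'E'
from chk import *
show()
X,R=vert([.478,.0615,.06],250,50);go(X,R)
p,d=snapshot('wrist');cv2.imwrite('pics/w3.png',p)
s=st(False);Rm=np.array(s['ee_rot']);tip=np.array(s['position'])+Rm@[.139*np.sin(np.radians(50)),0,.006+.139*np.cos(np.radians(50))]
c=get_calibration('wrist')
K=np.array([[c['fx'],0,c['cx']],[0,c['fy'],c['cy']],[0,0,1]]);f=lambda X:cv2.projectPoints(np.float64([X]),cv2.Rodrigues(np.array(c['R']))[0],np.array(c['t']),K,np.array(c['dist_coeffs']))[0].ravel().round(1)
print('tip pred',tip.round(4),f(tip),'dot pred',f([.478,.0615,.026]))
E
```

```text
t 6.45 q [ -7.4  36.8 -33.7  93.8  39.8 103.9 -71.9] X [0.4786 0.0678 0.2704] F [0.1 0.5 0.2] w 18.0
shift [0.0506 0.0017 0.0447] turn [-0.1 -0.2  0. ]
tip pred [0.4775 0.064  0.1281] [252.9  42.6] dot pred [254.4 -48.7]
```

View pics/w3.png

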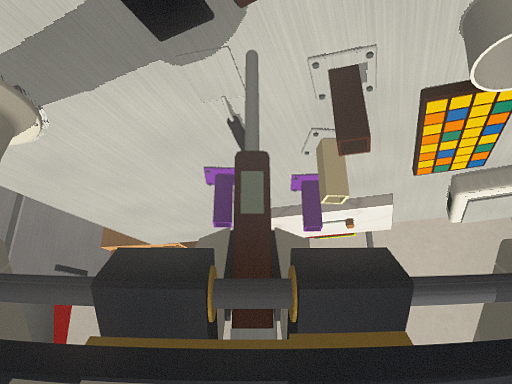

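The wrist view shows the tip at (251,50) px against a prediction of (253,43), so the probe may sit slightly off in the grip. The dark sheath is at (350,110) and the ivory at (332,170). I'll measure the real probe axis from depth.

```bash
cat > probe.py <<'E'
from chk import *
def probe(name=None):
    """probe axis & tip in tool frame from wrist depth (shaft + handle face)"""
    s=st(False);Rm=np.array(s['ee_rot']);c=get_calibration('wrist');p,d=snapshot('wrist')
    if name: cv2.imwrite(name,p)
    T=(cloud(c,d)-s['position'])@Rm
    k=(abs(T[...,1])<.003)&(T[...,0]>.03)&(T[...,0]<.125)&(T[...,2]>.0)&(T[...,2]<.14)&(d>0)
    k[:, :235]=0;k[:,275:]=0;k[250:]=0
    v,u=np.nonzero(k);t=T[k]
    gray=p.mean(2)
    out={}
    hd=t[(v>165)&(v<225)];sh=t[(v>60)&(v<140)]
    for n,a,off in(('handle',hd,.009),('shaft',sh,.004)):
        m=np.median(a,0);u_=np.linalg.svd(a-a.mean(0),full_matrices=False)[2][0];u_*=np.sign(u_[0])
        print(n,len(a),a.mean(0).round(4),'angle to z',np.degrees(np.arctan2(u_[0],u_[2])).round(1),'y',u_[1].round(3))
        out[n]=(a.mean(0),u_)
    vt=v.min();print('top row',vt,'tip surf',t[v<vt+4].mean(0).round(4))
    return s,t,v,out
E
python3 - <<'E'
from probe import *
s,t,v,o=probe()
for a in range(44,230,12):
    k=(v>=a)&(v<a+4)
    if k.any():print(a,t[k].mean(0).round(4))
E
```

```text
handle 369 [ 0.0358 -0.      0.0265] angle to z 48.2 y -0.022
shaft 821 [ 0.0722 -0.0001  0.0651] angle to z 49.9 y -0.005
top row 50 tip surf [ 0.1004 -0.0004  0.0883]
56 [ 0.0968 -0.0002  0.0857]
68 [ 0.0895 -0.0002  0.0795]
80 [ 0.0824 -0.0002  0.0736]
92 [ 0.0757 -0.0002  0.0679]
104 [0.0693 0.0001 0.0629]
116 [0.063  0.0001 0.0576]
128 [0.0571 0.     0.0522]
140 [0.0513 0.     0.0472]
152 [0.047  0.     0.0366]
164 [ 0.0418 -0.0002  0.0319]
176 [ 0.0369 -0.      0.0273]
188 [0.032  0.     0.0233]
```

```bash
cat >> probe.py <<'E'
def vt(tip,phi,tv,al=50):
    R=vert([0,0,0],phi,al)[1];return np.array(tip)-R.apply(tv),R
E
python3 - <<'E'
from probe import *
go(*vt([.478,.0615,.045],250,[.101,0,.0925]))
E
```

```text
shift [0.0682 0.0009 0.0581] turn [-0.  -0.3 -0.1]
```

Call:
jog_arm:
  series: "-1 0.02 0.001 0.017 0 0 0; -1 0.04 0.001 0.034 0 0 0; -1 0.06 0.001 0.051 0 0 0; -1 0.068 0.001 0.058 0 -0.3 0; -1 0.068 0.001 0.058 0 -0.3 0"

```text
t: 7.18
position: [0.4797, 0.066, 0.1808]
ee_rot: [[0.22, 0.939, -0.264], [0.601, -0.343, -0.722], [-0.769, 0.0, -0.639]]
force: [0.3, -0.1, -0.5]
gripper_width: 0.196
grip_force: 30.0
```

```bash
python3 - <<'E'
from probe import *
show();s,t,v,o=probe('pics/w4.png')
c=get_calibration('wrist');p=cv2.imread('pics/w4.png');hsv=cv2.cvtColor(p,cv2.COLOR_BGR2HSV)
m=(hsv[...,0]>20)&(hsv[...,0]<34)&(hsv[...,1]>150)&(hsv[...,2]>100);m[130:]=0
for q,b in cents(m,20):print(q.round(1),b.tolist(),plane(c,[q],.026).round(4))
Rm=np.array(s['ee_rot']);print('tip',(np.array(s['position'])+Rm@[.101,0,.0925]).round(4))
E
```

```text
t 7.17 q [ -8.6  43.8 -31.9  95.8  42.3  97.6 -77.1] X [0.4797 0.066  0.1808] F [ 0.3 -0.1 -0.5] w 18.0
handle 371 [0.0358 0.     0.0265] angle to z 47.4 y -0.0
shaft 821 [ 0.0722 -0.0001  0.0651] angle to z 49.9 y -0.005
top row 11 tip surf [ 0.1239 -0.      0.0931]
[460.7  23.8] [444, 11, 35, 26, 652] [[0.6091 0.0232 0.026 ]]
[250.8  31. ] [235, 18, 33, 27, 683] [[0.4766 0.0597 0.026 ]]
tip [0.4775 0.0599 0.044 ]
```

View pics/w4.png

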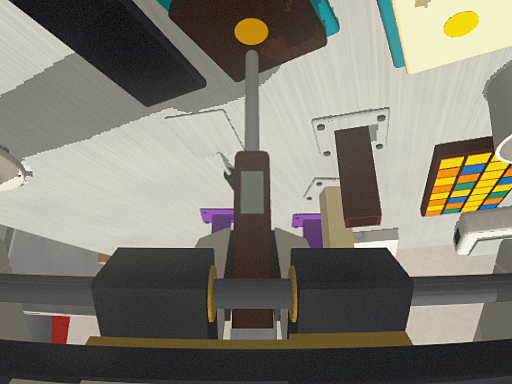

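The gold dot at (251,31) px maps to (0.477,0.060), directly under the tip. I'll descend gently.

Call:
jog_arm:
  series: "-1 0.004 0 0.0035 0 0 0; -1 0.008 0 0.0065 0 0 0; -1 0.0105 0 0.009 0 0 0; -1 0.0115 0 0.0095 0 0 0; -1 0.0115 0 0.0095 0 0 0"

```text
t: 7.85
position: [0.4803, 0.0662, 0.167]
ee_rot: [[0.222, 0.939, -0.262], [0.601, -0.343, -0.722], [-0.768, 0.002, -0.641]]
force: [0.4, -0.2, 0.1]
gripper_width: 0.195
grip_force: 30.0
```

Call:
jog_arm:
  series: "-1 0.0008 0 0.0006 0 0 0; -1 0.0015 0 0.0013 0 0 0;-1 0.0015 0 0.0013 0 0 0"

```text
t: 8.22
position: [0.4803, 0.0661, 0.165]
ee_rot: [[0.222, 0.939, -0.262], [0.601, -0.343, -0.722], [-0.768, 0.002, -0.641]]
force: [1.1, 0.5, -0.5]
gripper_width: 0.193
grip_force: 30.0
```

Call:
jog_arm:
  series: "-1 0.0004 0 0.0003 0 0 0; -1 0.0008 0 0.0006 0 0 0;-1 0.0008 0 0.0006 0 0 0"

```text
t: 8.6
position: [0.4803, 0.0662, 0.164]
ee_rot: [[0.222, 0.939, -0.262], [0.601, -0.343, -0.722], [-0.768, 0.002, -0.641]]
force: [-0.0, 0.5, 0.1]
gripper_width: 0.193
grip_force: 30.0
```

Call:
jog_arm:
  series: "-1 0.0004 0 0.0003 0 0 0; -1 0.0008 0 0.0006 0 0 0;-1 0.0008 0 0.0006 0 0 0"

```text
t: 8.98
position: [0.4804, 0.0663, 0.1631]
ee_rot: [[0.222, 0.939, -0.262], [0.601, -0.343, -0.722], [-0.768, 0.002, -0.641]]
force: [-0.1, 0.2, 0.4]
gripper_width: 0.192
grip_force: 30.0
```

Call:
jog_arm:
  series: "-1 0.0004 0 0.0003 0 0 0; -1 0.0008 0 0.0006 0 0 0;-1 0.0008 0 0.0006 0 0 0"

```text
t: 9.35
position: [0.4804, 0.0663, 0.1627]
ee_rot: [[0.222, 0.939, -0.262], [0.6, -0.343, -0.722], [-0.768, 0.003, -0.64]]
force: [-0.1, 1.5, 4.8]
gripper_width: 0.191
grip_force: 30.0
```

Call:
jog_arm:
  series: "-1 0 0 0 0 0 0; -1 0 0 0 0 0 0;-1 0 0 0 0 0 0;-1 0 0 0 0 0 0;-1 0 0 0 0 0 0"

```text
t: 9.98
position: [0.4804, 0.0663, 0.1627]
ee_rot: [[0.222, 0.939, -0.262], [0.6, -0.343, -0.722], [-0.768, 0.003, -0.64]]
force: [-0.2, 0.3, 5.3]
gripper_width: 0.194
grip_force: 30.0
```

Call:
jog_arm:
  series: "-1 0 0 0 0 0 0; -1 -0.008 0 -0.0064 0 0 0; -1 -0.031 0 -0.026 0 0 0;-1 -0.069 0 -0.058 0 0 0;-1 -0.092 0 -0.077 0 0 0"

```text
t: 10.6
position: [0.4805, 0.067, 0.2842]
ee_rot: [[0.223, 0.939, -0.261], [0.602, -0.343, -0.721], [-0.766, 0.004, -0.642]]
force: [0.3, 0.6, -1.1]
gripper_width: 0.193
grip_force: 30.0
```

```bash
python3 - <<'E'
from probe import *
s=show();q=np.array(s['joints'])
X0=np.array(s['position']);R0=Ro.from_matrix(s['ee_rot'])
for ph in (180,270):
    X,R=vt([.525,-.1337,.13],ph,[.101,0,.0925]);qq,b=track(q,X0,R0,X,R,6);print(ph,qq.round(0),np.round(b,1));go(X,R)
    X2,R=vt([.525,-.1337,.01],ph,[.101,0,.0925]);qq,b=track(qq,X,R,X2,R,6);print(qq.round(0),np.round(b,1))
E
```

```text
t 10.6 q [ -7.3  35.9 -33.7  93.1  39.8 105.1 -71.2] X [0.4805 0.067  0.2842] F [ 0.3  0.6 -1.1] w 17.8
180 [ 15.  49. -15.  67.  14. 115. -90.] [0.3 0.1]
shift [-0.0963  0.1162  0.1427] turn [53.7 -0.1 44.8]
[ 15.  57. -14.  68.  15. 106. -91.] [0. 0.]
270 [  7.  28. -31. 108.  61.  84. -55.] [0.1 0. ]
shift [-0.0941  0.1086  0.1399] turn [-15.2   0.1 -13.1]
[  4.  40. -28. 111.  67.  79. -67.] [0. 0.]
```

Call:
jog_arm:
  series: "-1 -0.022 0.024 0.03 -3.6 0 -3.1; -1 -0.045 0.05 0.065 -7.2 0 -6.2; -1 -0.07 0.08 0.103 -11 0 -9.5;-1 -0.095 0.109 0.14 -15.2 0 -13.1;-1 -0.095 0.109 0.14 -15.2 0 -13.1"

```text
t: 11.22
position: [0.5227, -0.1341, 0.2661]
ee_rot: [[0.001, 1.0, -0.008], [0.638, -0.007, -0.77], [-0.77, -0.004, -0.638]]
force: [-0.4, -0.0, -1.1]
gripper_width: 0.198
grip_force: 30.0
```

```bash
python3 - <<'E'
from probe import *
show();s,t,v,o=probe('pics/w5.png')
p,d=snapshot('wrist');c=get_calibration('wrist');P=cloud(c,d)
k=(P[...,2]>.101)&(P[...,2]<.111)&(abs(P[...,0]-.525)<.035)&(abs(P[...,1]+.134)<.035)
T=(P-s['position'])@np.array(s['ee_rot']);k&=~((abs(T[...,1])<.006)&(T[...,2]<.1)&(T[...,0]<.1))
print(k.sum(),cv2.minAreaRect(P[k][:,:2].astype(np.float32)),P[k].min(0),P[k].max(0))
Rm=np.array(s['ee_rot']);print('tip',(np.array(s['position'])+Rm@[.101,0,.0925]).round(4))
p,d=snapshot('scene');c=get_calibration('scene');P=cloud(c,d);
for n,x,y in(('d',.525,-.134),('i',.484,-.297)):
    k=(P[...,2]>.101)&(P[...,2]<.111)&(abs(P[...,0]-x)<.03)&(abs(P[...,1]-y)<.03)
    print(n,k.sum(),cv2.minAreaRect(P[k][:,:2].astype(np.float32)))
E
```

```text
t 11.22 q [  9.5  27.  -32.2 109.7  59.3  83.8 -50.6] X [ 0.5227 -0.1341  0.2661] F [-0.4 -0.  -1.1] w 18.2
handle 357 [ 0.0359 -0.0001  0.0264] angle to z 48.5 y -0.024
shaft 815 [ 0.0723 -0.      0.0649] angle to z 49.8 y -0.004
top row 20 tip surf [ 1.232e-01 -1.000e-04  1.202e-01]
1089 ((0.5258249044418335, -0.1327962875366211), (0.03651260957121849, 0.03614717349410057), 87.31719970703125) [ 0.50747902 -0.15162996  0.10101531] [ 0.54433988 -0.11519137  0.10732616]
tip [ 0.5221 -0.1408  0.1293]
d 66 ((0.5262200236320496, -0.13396373391151428), (0.0362100824713707, 0.037703920155763626), 86.44224548339844)
i 78 ((0.48496994376182556, -0.29703471064567566), (0.03684449940919876, 0.036838795989751816), 64.68313598632812)
```

View pics/w5.png

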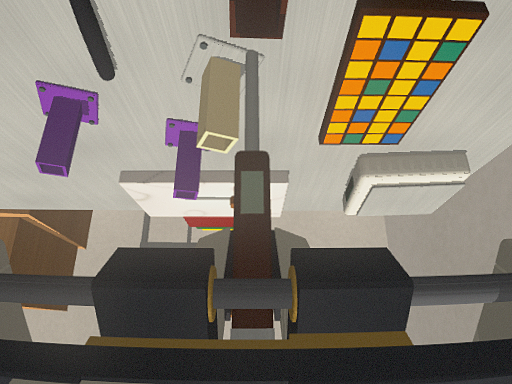

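The picture shows the shaft tip at (252,52) px over the dark sheath, whose rim is at (258,35). The rim centre comes out at (0.526,-0.133) and the yaw is about -3°. I'll correct for this, then insert.

```bash
python3 - <<'E'
from probe import *
show()
for z in(.12,.03):go(*vt([.526,-.133,z],267,[.100,0,.0928]))
E
```

```text
t 11.38 q [  9.1  27.1 -32.5 109.5  59.1  83.9 -50.7] X [ 0.5249 -0.128   0.2657] F [-0.4  0.1 -0.6] w 17.9
shift [0.0084 0.0015 0.0047] turn [2.2 0.1 2. ]
shift [0.0774 0.0017 0.0625] turn [2.2 0.1 2. ]
```

Call:
jog_arm:
  series: "-1 0.004 0.0015 0.002 2.2 0 2; -1 0.0084 0.0015 0.0047 2.2 0 2; -1 0.0084 0.0015 0.0047 2.2 0 2"

```text
t: 11.75
position: [0.5263, -0.1263, 0.255]
ee_rot: [[0.031, 0.999, -0.041], [0.64, -0.051, -0.766], [-0.767, -0.003, -0.641]]
force: [0.4, -0.1, -0.6]
gripper_width: 0.195
grip_force: 30.0
```

```bash
python3 - <<'E'
from probe import *
s=show();Rm=np.array(s['ee_rot']);print('tip',(np.array(s['position'])+Rm@[.100,0,.0928]).round(4),'axis',(Rm@[.766,0,.643]).round(3))
for z in(.1,.05,.012):go(*vt([.526,-.133,z],267,[.100,0,.0928]))
E
```

```text
t 11.75 q [  8.4  29.3 -31.7 107.9  58.3  85.2 -52.8] X [ 0.5263 -0.1263  0.255 ] F [ 0.4 -0.1 -0.6] w 18.0
tip [ 0.5255 -0.1334  0.1187] axis [-0.003 -0.002 -1.   ]
shift [0.0144 0.0002 0.0119] turn [-0.   0.1  0.2]
shift [0.0528 0.0003 0.044 ] turn [-0.   0.1  0.2]
shift [0.082  0.0004 0.0683] turn [-0.   0.1  0.2]
```

Call:
jog_arm:
  series: "-1 0.0144 0 0.0119 0 0 0; -1 0.03 0 0.025 0 0 0; -1 0.045 0 0.0376 0 0 0; -1 0.053 0 0.044 0 0 0; -1 0.053 0 0.044 0 0 0"

```text
t: 12.38
position: [0.5256, -0.1271, 0.186]
ee_rot: [[0.031, 0.999, -0.042], [0.64, -0.052, -0.767], [-0.768, -0.003, -0.641]]
force: [0.1, -0.0, -0.5]
gripper_width: 0.196
grip_force: 30.0
```

```bash
python3 - <<'E'
from probe import *
s=show();Rm=np.array(s['ee_rot']);print('tip',(np.array(s['position'])+Rm@[.100,0,.0928]).round(4),'axis',(Rm@[.766,0,.643]).round(3))
for z in(.03,.01,.006):go(*vt([.526,-.133,z],267,[.100,0,.0928]))
E
```

```text
t 12.38 q [  7.   35.6 -30.1 109.6  61.6  81.9 -59.5] X [ 0.5256 -0.1271  0.186 ] F [ 0.1 -0.  -0.5] w 18.1
tip [ 0.5248 -0.1343  0.0497] axis [-0.003 -0.003 -1.   ]
shift [0.0158 0.0008 0.0119] turn [-0.1  0.2  0.2]
shift [0.0311 0.0008 0.0247] turn [-0.1  0.2  0.2]
shift [0.0342 0.0008 0.0273] turn [-0.1  0.2  0.2]
```

Call:
jog_arm:
  series: "-1 0.009 0.0008 0.007 0 0.2 0.2; -1 0.0158 0.0008 0.0119 0 0.2 0.2; -1 0.022 0.0008 0.0172 0 0.2 0.2; -1 0.0285 0.0008 0.0226 0 0.2 0.2; -1 0.0285 0.0008 0.0226 0 0.2 0.2"

```text
t: 13.0
position: [0.5265, -0.1262, 0.15]
ee_rot: [[0.035, 0.999, -0.041], [0.642, -0.054, -0.764], [-0.766, 0.0, -0.643]]
force: [-0.3, 0.3, -0.5]
gripper_width: 0.19
grip_force: 30.0
```

Call:
jog_arm:
  series: "-1 0.0015 0 0.0012 0 0 0; -1 0.003 0 0.0025 0 0 0; -1 0.003 0 0.0025 0 0 0"

```text
t: 13.38
position: [0.527, -0.1261, 0.1469]
ee_rot: [[0.036, 0.999, -0.041], [0.642, -0.054, -0.764], [-0.765, 0.002, -0.643]]
force: [-0.1, -0.2, -1.1]
gripper_width: 0.195
grip_force: 30.0
```

Call:
jog_arm:
  series: "-1 0.001 0 0.001 0 0 0; -1 0.0022 0 0.0018 0 0 0; -1 0.0022 0 0.0018 0 0 0"

```text
t: 13.75
position: [0.5269, -0.1261, 0.144]
ee_rot: [[0.036, 0.999, -0.041], [0.642, -0.054, -0.764], [-0.766, 0.001, -0.643]]
force: [1.4, -0.2, -0.4]
gripper_width: 0.197
grip_force: 30.0
```

Call:
jog_arm:
  series: "-0.2 0 0 0 0 0 0;-0.2 0 0 0 0 0 0;-0.1 0 0 0 0 0 0;0 0 0 0 0 0 0;0 0 0 0 0 0 0"

```text
t: 14.38
position: [0.5269, -0.1261, 0.1441]
ee_rot: [[0.036, 0.999, -0.041], [0.642, -0.054, -0.764], [-0.766, 0.002, -0.643]]
force: [0.1, -0.3, -0.1]
gripper_width: 0.499
grip_force: 0.0
```

Call:
jog_arm:
  series: "0 0 0 -0.02 0 0 0;0 0 0 -0.05 0 0 0;0 0 0 -0.09 0 0 0;0 0 0 -0.13 0 0 0;0 0 0 -0.13 0 0 0"

```text
t: 15.0
position: [0.5337, -0.0218, 0.23]
ee_rot: [[0.036, 0.999, -0.033], [0.646, -0.049, -0.762], [-0.763, 0.006, -0.647]]
force: [1.1, 0.6, 0.8]
gripper_width: 0.503
grip_force: 0.0
```

```bash
python3 - <<'E'
from probe import *
s=show();p,d=snapshot('wrist');cv2.imwrite('pics/w6.png',p)
c=get_calibration('wrist');P=cloud(c,d)
k=(abs(P[...,0]-.526)<.03)&(abs(P[...,1]+.133)<.03)&(P[...,2]>.12)&(P[...,2]<.25);print(k.sum(),P[k].max(0) if k.any() else '',P[k].min(0))
# pregrasp for ivory
X,R=grasp(C['ivory'],32.3,50,-.008);pre=X-.1*R.as_matrix()[:,2];print(pre,X);go(pre+[0,0,.06],R)
E
```

```text
t 15.0 q [ -0.6  35.3 -33.8 103.   55.3  90.8 -60.4] X [ 0.5337 -0.0218  0.23  ] F [1.1 0.6 0.8] w 46.3
1588 [ 0.52551276 -0.13198988  0.18338146] [ 0.50410658 -0.15641404  0.1200383 ]
[0.4765823  0.2652616  0.17438442] [0.50541775 0.28349061 0.08038325]
shift [ 0.1802 -0.0711 -0.2224] turn [15.2 64.  56. ]
```

View pics/w6.png

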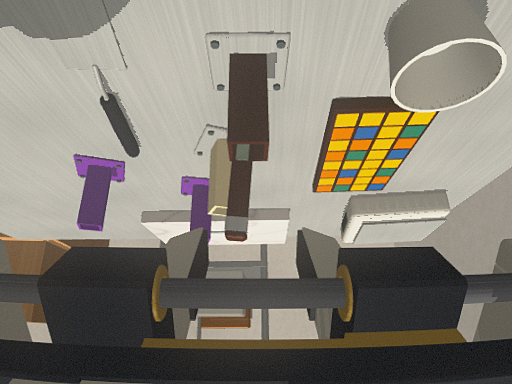

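The dark probe stands in the dark sheath, with its top at (236,235) px and z≈0.183, so it is at the bottom. Next is the ivory probe.

Call:
jog_arm:
  series: "0 0.02 -0.008 -0.035 1.6 6.8 6; 0 0.04 -0.016 -0.065 3.2 13.6 12; 0 0.06 -0.024 -0.092 4.8 20.4 18; 0 0.08 -0.032 -0.117 6.4 27 23.7; 0 0.1 -0.04 -0.14 8 33.7 29.5"

```text
t: 15.68
position: [0.5013, 0.1468, 0.2408]
ee_rot: [[0.55, 0.835, 0.005], [0.805, -0.529, -0.269], [-0.222, 0.152, -0.963]]
force: [0.6, 0.8, -0.1]
gripper_width: 0.507
grip_force: 0.0
```

```bash
python3 - <<'E'
from probe import *
s=show()
X,R=grasp(C['ivory'],32.3,50,-.008);go(X-.12*R.as_matrix()[:,2],R)
E
```

```text
t 15.68 q [  5.3  23.7 -42.1 103.9  30.3  70.6 -82.3] X [0.5013 0.1468 0.2408] F [ 0.6  0.8 -0.1] w 46.6
shift [ 0.0862 -0.0934  0.0149] turn [ 7.1 30.4 26.1]
```

Call:
jog_arm:
  series: "0 0.022 -0.023 -0.01 1.8 7.6 6.5; 0 0.043 -0.046 -0.01 3.5 15.2 13; 0 0.065 -0.07 0.0 5.3 22.8 19.5; 0 0.086 -0.093 0.015 7.1 30.4 26.1; 0 0.086 -0.093 0.015 7.1 30.4 26.1"

```text
t: 16.3
position: [0.4668, 0.2582, 0.19]
ee_rot: [[0.794, 0.539, 0.281], [0.509, -0.842, 0.176], [0.332, 0.003, -0.943]]
force: [-0.5, -0.9, -0.2]
gripper_width: 0.5
grip_force: 0.0
```

```bash
python3 - <<'E'
from probe import *
p,d=snapshot('wrist');s=show()
X,R=grasp(C['ivory'],32.3,50,-.008);go(X,R)
c=get_calibration('wrist');T=(cloud(c,d)-s['position'])@np.array(s['ee_rot']);hsv=cv2.cvtColor(p,cv2.COLOR_BGR2HSV)
k=(hsv[...,0]<36)&(hsv[...,0]>15)&(hsv[...,1]>30)&(hsv[...,2]>120)&(abs(T[...,1])<.025)&(abs(T[...,2]-.12)<.06)&(abs(T[...,0])<.1);k[250:]=0
v,u=np.nonzero(k);print(k.sum(),u.min(),u.max(),v.min(),v.max(),np.median(T[k],0).round(4))
for a in range(v.min(),v.max(),15):
    j=(v>=a)&(v<a+5);print(a,T[k][j].mean(0).round(4))
E
```

```text
t 16.35 q [   7.    14.2  -42.9  123.7   22.1   27.7 -108.7] X [0.4693 0.2588 0.1919] F [-0.3  0.1  0.2] w 45.7
shift [ 0.004  -0.0018  0.1197] turn [0.1 0.4 0.4]
2047 240 263 119 243 [ 0.0072 -0.0007  0.1159]
119 [ 0.05   -0.001   0.1524]
134 [ 0.0391 -0.0005  0.1432]
149 [ 0.0284 -0.0011  0.1341]
164 [ 0.0182 -0.0011  0.1253]
179 [ 0.0083 -0.0012  0.1172]
194 [-0.0011 -0.0011  0.1093]
209 [-0.0103 -0.0007  0.1017]
224 [nan nan nan]
239 [-0.03   -0.0011  0.092 ]<stdin>:8: RuntimeWarning: Mean of empty slice.
  ret = um.true_divide(
```

Call:
jog_arm:
  series: "0 0.004 -0.0014 0.04 0 0 0; 0 0.004 -0.0014 0.075 0 0.4 0.4; 0 0.004 -0.0014 0.1 0 0.4 0.4; 0 0.004 -0.0014 0.1195 0 0.4 0.4; 0 0.004 -0.0014 0.1195 0 0.4 0.4"

```text
t: 16.98
position: [0.509, 0.2851, 0.0814]
ee_rot: [[0.795, 0.532, 0.292], [0.5, -0.847, 0.181], [0.344, 0.002, -0.939]]
force: [0.1, 0.3, 0.0]
gripper_width: 0.502
grip_force: 0.0
```

Call:
jog_arm:
  series: "-1 0 0 0.0005 0 0 0; -1 0 0 0.0005 0 0 0; -1 0 0 0.0005 0 0 0; -1 0 0 0.0005 0 0 0; -1 0 0 0.0005 0 0 0"

```text
t: 17.6
position: [0.5083, 0.2857, 0.0824]
ee_rot: [[0.794, 0.532, 0.294], [0.499, -0.847, 0.184], [0.347, 0.0, -0.938]]
force: [-0.4, -0.6, 4.5]
gripper_width: 0.196
grip_force: 30.0
```

Call:
jog_arm:
  series: "-1 0.004 0 -0.01 0 0 0; -1 0.014 0 -0.04 0 0 0; -1 0.024 0 -0.07 0 0 0; -1 0.038 0 -0.11 0 0 0; -1 0.051 0 -0.15 0 0 0"

```text
t: 18.23
position: [0.5036, 0.2832, 0.2407]
ee_rot: [[0.795, 0.533, 0.291], [0.5, -0.846, 0.184], [0.344, -0.001, -0.939]]
force: [1.2, -0.2, -0.6]
gripper_width: 0.193
grip_force: 30.0
```

```bash
python3 - <<'E'
from probe import *
s=show();q=np.array(s['joints']);X0=np.array(s['position']);R0=Ro.from_matrix(s['ee_rot'])
for ph in (180,205,230,245):
    X,R=vt([.609,.024,.14],ph,[.1,0,.0928]);qq,b=track(q,X0,R0,X,R,6);X2,R=vt([.609,.024,.025],ph,[.1,0,.0928]);q2,b2=track(qq,X,R,X2,R,4)
    print(ph,qq.round(0),np.round(b,1),q2.round(0),np.round(b2,1));go(X,R)
E
```

```text
t 18.23 q [   9.7   14.7  -47.   116.3   20.4   34.8 -107.3] X [0.5036 0.2832 0.2407] F [ 1.2 -0.2 -0.6] w 17.7
180 [  1.  52. -10.  58.   3. 115. -98.] [17.9  5.2] [ -2.  63.  -4.  52.   0. 115. -95.] [12.4  3.6]
shift [-0.0281  0.2792 -0.0484] turn [  8.8 -68.2  33.1]
205 [-14.  52.   5.  58.  11. 115. -73.] [9.3 2.7] [-16.  61.  11.  56.   5. 111. -72.] [3.1 0.9]
shift [-0.0272  0.2764 -0.0481] turn [  1.9 -70.    7.4]
230 [ -6.  51. -25.  64.  38. 115. -71.] [0.7 0.2] [ -6.  58. -24.  66.  39. 108. -75.] [0. 0.]
shift [-0.0275  0.2735 -0.0482] turn [ -4.9 -69.5 -18.3]
245 [ -5.  48. -32.  73.  47. 111. -66.] [0.3 0.1] [ -5.  56. -30.  75.  49. 104. -71.] [0. 0.]
shift [-0.0282  0.2719 -0.0484] turn [ -9.  -68.1 -33.7]
```

```bash
python3 - <<'E'
from probe import *
go(*vt([.609,.024,.14],257,[.1,0,.0928]))
E
```

```text
shift [-0.029   0.2707 -0.0487] turn [-12.3 -66.4 -46. ]
```

Call:
jog_arm:
  series: "-1 -0.003 0.03 -0.015 -1.4 -7.5 -5.2; -1 -0.006 0.06 -0.028 -2.8 -15 -10.4; -1 -0.009 0.09 -0.036 -4.2 -22.5 -15.6; -1 -0.012 0.12 -0.042 -5.6 -30 -20.8; -1 -0.015 0.15 -0.046 -6.9 -37.5 -26"

```text
t: 18.85
position: [0.5593, 0.1395, 0.2783]
ee_rot: [[0.536, 0.84, -0.083], [0.774, -0.529, -0.348], [-0.336, 0.122, -0.934]]
force: [0.2, -0.2, -0.8]
gripper_width: 0.195
grip_force: 30.0
```

```bash
python3 - <<'E'
from probe import *
show();go(*vt([.609,.024,.14],257,[.1,0,.0928]))
E
```

```text
t 18.85 q [  3.8  31.7 -42.7  89.5  34.   85.6 -79.4] X [0.5593 0.1395 0.2783] F [ 0.2 -0.2 -0.8] w 18.0
shift [-0.0562  0.1003  0.0355] turn [ -5.3 -28.7 -19.9]
```

Call:
jog_arm:
  series: "-1 -0.014 0.025 0.009 -1.3 -7.2 -5; -1 -0.028 0.05 0.018 -2.6 -14.4 -10; -1 -0.042 0.075 0.027 -4 -21.6 -15; -1 -0.056 0.1 0.0355 -5.3 -28.7 -19.9; -1 -0.056 0.1 0.0355 -5.3 -28.7 -19.9"

```text
t: 19.48
position: [0.609, 0.0312, 0.2727]
ee_rot: [[0.145, 0.974, -0.176], [0.628, -0.228, -0.744], [-0.765, -0.002, -0.644]]
force: [0.0, 0.2, -0.3]
gripper_width: 0.195
grip_force: 30.0
```

```bash
python3 - <<'E'
from probe import *
s,t,v,o=probe();s=show()
for a in range(20,80,6):
    k=(v>=a)&(v<a+3)
    if k.any():print(a,t[k].mean(0).round(4))
go(*vt([.609,.024,.045],257,[.1,0,.0928]))
E
```

```text
handle 309 [ 0.0353 -0.0001  0.0304] angle to z 46.5 y 0.008
shaft 798 [ 0.0713 -0.0001  0.0684] angle to z 49.7 y -0.006
top row 62 tip surf [ 0.0931 -0.0002  0.087 ]
t 19.52 q [ -3.6  44.3 -34.9  80.6  52.9 106.  -58.6] X [0.609  0.0324 0.2738] F [ 0.2  0.5 -0.8] w 17.8
62 [ 0.0935 -0.0004  0.0872]
68 [ 0.0899 -0.0001  0.0844]
74 [ 0.0863 -0.0002  0.0811]
shift [0.0697 0.002  0.0609] turn [-0.2 -0.3 -0.1]
```

```bash
python3 - <<'E'
from probe import *
go(*vt([.609,.024,.045],257,[.0935,0,.0916]))
E
```

```text
shift [0.0762 0.0019 0.0621] turn [-0.2 -0.3 -0.1]
```

Call:
jog_arm:
  series: "-1 0.02 0.002 0.016 0 0 0; -1 0.04 0.002 0.032 0 0 0; -1 0.06 0.002 0.049 0 0 0; -1 0.0762 0.0019 0.062 0 -0.3 0; -1 0.0762 0.0019 0.062 0 -0.3 0"

```text
t: 20.15
position: [0.6109, 0.0331, 0.1749]
ee_rot: [[0.143, 0.974, -0.176], [0.624, -0.227, -0.748], [-0.768, -0.002, -0.64]]
force: [0.3, 0.4, -0.3]
gripper_width: 0.192
grip_force: 30.0
```

```bash
python3 - <<'E'
from probe import *
p,d=snapshot('wrist');cv2.imwrite('pics/w7.png',p);s=show()
c=get_calibration('wrist');hsv=cv2.cvtColor(p,cv2.COLOR_BGR2HSV)
m=(hsv[...,0]>20)&(hsv[...,0]<34)&(hsv[...,1]>190)&(hsv[...,2]>100);m[130:]=0
for q,b in cents(m,100):print(q.round(1),b.tolist(),plane(c,[q],.026).round(4))
Rm=np.array(s['ee_rot']);print('tip',(np.array(s['position'])+Rm@[.0935,0,.0916]).round(4))
E
```

```text
t 20.2 q [ -4.6  51.2 -33.3  82.4  54.9 100.5 -64.2] X [0.6116 0.0333 0.1763] F [-0.1  0.1 -1.5] w 18.0
[46.9 40.5] [30, 28, 35, 26, 589] [[0.476  0.0593 0.026 ]]
[257.5  37.7] [245, 29, 25, 20, 159] [[0.6127 0.025  0.026 ]]
tip [0.6092 0.0233 0.0458]
```

View pics/w7.png

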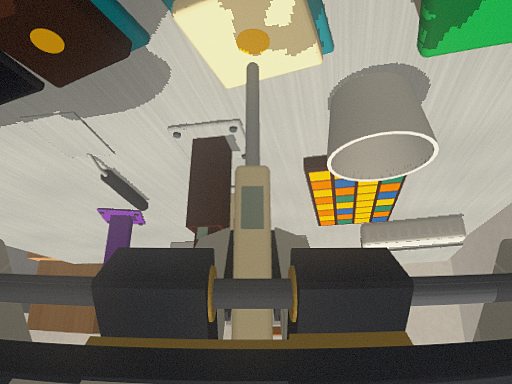

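The ivory dot is at about (253,41) px, directly beyond the tip at (252,66). I'll descend.

Call:
jog_arm:
  series: "-1 0.004 0 0.0035 0 0 0; -1 0.008 0 0.0067 0 0 0; -1 0.011 0 0.0093 0 0 0; -1 0.0123 0 0.0102 0 0 0; -1 0.0123 0 0.0102 0 0 0"

```text
t: 20.82
position: [0.612, 0.0334, 0.1614]
ee_rot: [[0.147, 0.974, -0.173], [0.625, -0.227, -0.747], [-0.767, 0.001, -0.642]]
force: [-0.4, 0.2, -0.8]
gripper_width: 0.197
grip_force: 30.0
```

Call:
jog_arm:
  series: "-1 0.0006 0 0.0005 0 0 0; -1 0.0012 0 0.001 0 0 0;-1 0.0012 0 0.001 0 0 0"

```text
t: 21.2
position: [0.612, 0.0334, 0.1598]
ee_rot: [[0.147, 0.974, -0.173], [0.625, -0.227, -0.747], [-0.767, 0.001, -0.642]]
force: [0.3, 0.3, -1.1]
gripper_width: 0.195
grip_force: 30.0
```

Call:
jog_arm:
  series: "-1 0.0004 0 0.0003 0 0 0; -1 0.0008 0 0.0006 0 0 0;-1 0.0008 0 0.0006 0 0 0"

```text
t: 21.58
position: [0.612, 0.0335, 0.1588]
ee_rot: [[0.147, 0.974, -0.173], [0.625, -0.227, -0.747], [-0.767, 0.001, -0.642]]
force: [0.4, 0.3, -0.3]
gripper_width: 0.194
grip_force: 30.0
```

Call:
jog_arm:
  series: "-1 0.0004 0 0.0003 0 0 0; -1 0.0008 0 0.0006 0 0 0;-1 0.0008 0 0.0006 0 0 0"

```text
t: 21.95
position: [0.612, 0.0335, 0.1578]
ee_rot: [[0.147, 0.974, -0.173], [0.625, -0.227, -0.747], [-0.767, 0.001, -0.642]]
force: [-0.1, -0.4, 0.4]
gripper_width: 0.194
grip_force: 30.0
```

Call:
jog_arm:
  series: "-1 0.0004 0 0.0003 0 0 0; -1 0.0008 0 0.0006 0 0 0;-1 0.0008 0 0.0006 0 0 0"

```text
t: 22.32
position: [0.6121, 0.0336, 0.1568]
ee_rot: [[0.147, 0.974, -0.173], [0.625, -0.227, -0.747], [-0.767, 0.001, -0.642]]
force: [-0.6, 0.3, -0.5]
gripper_width: 0.192
grip_force: 30.0
```

Call:
jog_arm:
  series: "-1 0.0004 0 0.0003 0 0 0; -1 0.0008 0 0.0006 0 0 0;-1 0.0008 0 0.0006 0 0 0"

```text
t: 22.7
position: [0.6121, 0.0336, 0.1561]
ee_rot: [[0.147, 0.974, -0.173], [0.625, -0.227, -0.747], [-0.767, 0.002, -0.642]]
force: [-0.6, -0.1, 1.1]
gripper_width: 0.195
grip_force: 30.0
```

Call:
jog_arm:
  series: "-1 0.0004 0 0.0003 0 0 0; -1 0.0006 0 0.0005 0 0 0;-1 0.0006 0 0.0005 0 0 0"

```text
t: 23.08
position: [0.6122, 0.0336, 0.1559]
ee_rot: [[0.147, 0.974, -0.173], [0.624, -0.227, -0.747], [-0.767, 0.002, -0.641]]
force: [0.1, 0.3, 5.4]
gripper_width: 0.193
grip_force: 30.0
```

Call:
jog_arm:
  series: "-1 0 0 0 0 0 0; -1 0 0 0 0 0 0;-1 0 0 0 0 0 0;-1 0 0 0 0 0 0;-1 0 0 0 0 0 0"

```text
t: 23.7
position: [0.6122, 0.0336, 0.1559]
ee_rot: [[0.147, 0.974, -0.173], [0.624, -0.227, -0.747], [-0.767, 0.002, -0.641]]
force: [-0.8, 1.3, 4.8]
gripper_width: 0.192
grip_force: 30.0
```

Call:
jog_arm:
  series: "-1 0 0 0 0 0 0; -1 -0.008 0 -0.0064 0 0 0; -1 -0.031 0 -0.026 0 0 0;-1 -0.069 0 -0.058 0 3 0;-1 -0.1 0 -0.083 0 8 0"

```text
t: 24.32
position: [0.6118, 0.0343, 0.286]
ee_rot: [[0.168, 0.974, -0.15], [0.725, -0.225, -0.651], [-0.668, 0.001, -0.744]]
force: [0.7, -0.1, -1.5]
gripper_width: 0.194
grip_force: 30.0
```

```bash
python3 - <<'E'
from probe import *
s=show();q=np.array(s['joints']);X0=np.array(s['position']);R0=Ro.from_matrix(s['ee_rot']);tv=[.0935,0,.0916]
for ph in (150,155,160,165,235,245):
    for w in (1,):
        X,R=vt([.4845,-.297,.125],ph,tv);qq,b=track(q,X0,R0,X,R,8);X2,R=vt([.4845,-.297,.01],ph,tv);q2,b2=track(qq,X,R,X2,R,4)
        print(ph,qq.round(0),np.round(b,1),q2.round(0),np.round(b2,1))
E
```

```text
t 24.32 q [  0.6  40.8 -37.9  81.5  49.7 101.5 -56.5] X [0.6118 0.0343 0.286 ] F [ 0.7 -0.1 -1.5] w 17.8
150 [ 30.  52.  -3.  61.   2. 115. -92.] [5.  1.4] [ 30.  60.  -3.  61.   2. 109. -92.] [0.1 0. ]
155 [ 28.  52.  -2.  61.   4. 115. -88.] [4.5 1.3] [ 28.  60.  -2.  61.   4. 109. -88.] [0. 0.]
160 [ 27.  52.  -2.  62.   7. 115. -85.] [3.3 1. ] [ 27.  60.  -2.  62.   7. 108. -86.] [0. 0.]
165 [ 27.  52.  -6.  62.  11. 115. -83.] [2.2 0.6] [ 27.  59.  -5.  63.  11. 108. -85.] [0. 0.]
235 [ 22.  37. -26.  94.  53.  93. -59.] [0.1 0. ] [ 21.  46. -24.  96.  56.  87. -67.] [0. 0.]
245 [ 23.  34. -28. 100.  58.  88. -56.] [0.1 0. ] [ 21.  44. -25. 102.  62.  82. -66.] [0.1 0. ]
```

```bash
python3 - <<'E'
from probe import *
s=show();tv=[.0935,0,.0916];q=np.array(s['joints']);X0=np.array(s['position']);R0=Ro.from_matrix(s['ee_rot'])
print('tip now',X0+R0.apply(tv))
XB=np.array([.52,-.17,.37]);RB=vt([0,0,0],205,tv,25)[1];print('tipB',XB+RB.apply(tv));go(XB,RB)
qq,b=track(q,X0,R0,XB,RB,8);print(qq.round(),b)
R=vt([0,0,0],160,tv,47)[1];X=np.array([.4845,-.297,.125])-R.apply(tv);qq,b=track(qq,XB,RB,X,R,8);print(X,qq.round(),b)
E
```

```text
t 24.32 q [  0.6  40.8 -37.9  81.5  49.7 101.5 -56.5] X [0.6118 0.0343 0.286 ] F [ 0.7 -0.1 -1.5] w 17.8
tip now [0.61376912 0.04247051 0.1553708 ]
tipB [ 0.56171549 -0.15054775  0.2474674 ]
shift [-0.2196 -0.0434  0.0841] turn [28.8 15.7 43.5]
[ 28.  27. -31.  81.  23.  98. -69.] [np.float64(0.06703535881628167), np.float64(0.01890576328297623)]
[ 0.48753065 -0.29810307  0.25585262] [ 34.  51. -16.  64.  13. 114. -92.] [np.float64(0.08603920783478962), np.float64(0.022160560069799985)]
```

Call:
jog_arm:
  series: "-1 -0.04 0 -0.045 0 3 0; -1 -0.07 -0.003 -0.055 5 5 7; -1 -0.1 -0.011 -0.025 10 7 14; -1 -0.137 -0.022 0.012 15 9 22; -1 -0.18 -0.033 0.05 20 12 30"

```text
t: 24.95
position: [0.5411, -0.1225, 0.368]
ee_rot: [[0.669, 0.652, -0.355], [0.562, -0.758, -0.332], [-0.486, 0.023, -0.874]]
force: [-0.1, -0.9, -0.4]
gripper_width: 0.19
grip_force: 30.0
```

```bash
python3 - <<'E'
from probe import *
s=show();tv=[.0935,0,.0916];X0=np.array(s['position']);R0=Ro.from_matrix(s['ee_rot']);print('tip now',X0+R0.apply(tv))
XB=np.array([.50,-.26,.36]);RB=vt([0,0,0],180,tv,30)[1];print('tipB',XB+RB.apply(tv));go(XB,RB)
E
```

```text
t 24.95 q [ 22.2  28.5 -34.7  81.8  30.4 100.3 -63.7] X [ 0.5411 -0.1225  0.368 ] F [-0.1 -0.9 -0.4] w 17.5
tip now [ 0.57117955 -0.10036435  0.24254124]
tipB [ 0.53517338 -0.26        0.23392207]
shift [-0.1009  0.0771  0.0672] turn [21.2 -1.4 34.8]
```

Call:
jog_arm:
  series: "-1 -0.025 0.02 0.017 5.3 0 8.7; -1 -0.05 0.039 0.034 10.6 -0.7 17.4; -1 -0.075 0.058 0.05 16 -1 26; -1 -0.101 0.077 0.067 21.2 -1.4 34.8; -1 -0.101 0.077 0.067 21.2 -1.4 34.8"

```text
t: 25.58
position: [0.4986, -0.2658, 0.3603]
ee_rot: [[0.864, -0.008, -0.504], [-0.01, -1.0, -0.0], [-0.504, 0.005, -0.864]]
force: [0.4, 0.5, -1.1]
gripper_width: 0.194
grip_force: 30.0
```

```bash
python3 - <<'E'
from probe import *
s=show();tv=[.0935,0,.0916];X0=np.array(s['position']);R0=Ro.from_matrix(s['ee_rot']);print('tip now',X0+R0.apply(tv))
R=vt([0,0,0],160,tv,46)[1];X=np.array([.4845,-.297,.13])-R.apply(tv);go(X,R)
E
```

```text
t 25.57 q [ 34.2  33.5 -23.8  73.   18.9 105.9 -79.7] X [ 0.4986 -0.2658  0.3603] F [ 0.4  0.5 -1.1] w 17.9
tip now [ 0.53323901 -0.2667271   0.23409551]
shift [0.039  0.0311 0.0926] turn [ 12.3 -15.7  15.2]
```

Call:
jog_arm:
  series: "-1 0.013 0.01 0.02 4 -5 5; -1 0.026 0.02 0.045 8 -10 10; -1 0.039 0.031 0.07 12.3 -15.7 15.2; -1 0.039 0.031 0.0926 12.3 -15.7 15.2; -1 0.039 0.031 0.0926 12.3 -15.7 15.2"

```text
t: 26.2
position: [0.4874, -0.29, 0.2595]
ee_rot: [[0.654, -0.33, -0.681], [-0.225, -0.944, 0.241], [-0.722, -0.005, -0.691]]
force: [0.3, 0.4, -0.1]
gripper_width: 0.195
grip_force: 30.0
```

```bash
python3 - <<'E'
from probe import *
p,d=snapshot('wrist');s=show();cv2.imwrite('pics/w8.png',p);tv=[.0935,0,.0916];X0=np.array(s['position']);R0=Ro.from_matrix(s['ee_rot']);print('tip now',X0+R0.apply(tv),'axis',R0.apply([.766,0,.643]))
c=get_calibration('wrist');P=cloud(c,d);T=(P-X0)@R0.as_matrix()
k=(P[...,2]>.100)&(P[...,2]<.111)&(abs(P[...,0]-.485)<.035)&(abs(P[...,1]+.297)<.035);k&=~((abs(T[...,1])<.006)&(T[...,2]<.1)&(T[...,0]<.095))
print(k.sum(),cv2.minAreaRect(P[k][:,:2].astype(np.float32)))
for z,al in((.115,46),(.085,47),(.06,48)):
    R=vt([0,0,0],158,tv,al)[1];X=np.array([.4845,-.297,z])-R.apply(tv);go(X,R)
E
```

```text
t 26.25 q [ 28.2  48.2  -5.2  65.2   7.  112.7 -86. ] X [ 0.4886 -0.2896  0.2614] F [ 0.1 -0.3  0.7] w 18.0
tip now [ 0.48780314 -0.28846817  0.1305178 ] axis [ 0.06664764 -0.01692102 -0.99773582]
1760 ((0.48410478234291077, -0.2967952787876129), (0.03622375801205635, 0.03789352998137474), 65.63764190673828)
shift [0.0108 0.0085 0.0111] turn [1.8 0.1 2.2]
shift [0.034  0.0088 0.0303] turn [ 1.8 -0.9  2.2]
shift [0.0537 0.0091 0.046 ] turn [ 1.8 -1.9  2.2]
```

View pics/w8.png

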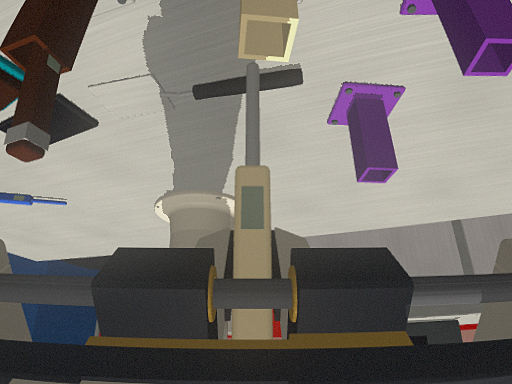

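The tip, at (252,66) px, sits just short of the ivory mouth, whose centre is at about (268,38). I'll apply the computed correction and then verify.

Call:
jog_arm:
  series: "-1 0.004 0.004 0.004 0.9 0 1; -1 0.008 0.0085 0.008 1.8 0.1 2.2; -1 0.0095 0.0085 0.01 1.8 0.1 2.2; -1 0.0095 0.0085 0.01 1.8 0.1 2.2"

```text
t: 26.75
position: [0.4848, -0.2986, 0.2477]
ee_rot: [[0.644, -0.377, -0.666], [-0.263, -0.926, 0.27], [-0.718, 0.001, -0.696]]
force: [0.4, -0.0, -0.2]
gripper_width: 0.196
grip_force: 30.0
```

```bash
python3 - <<'E'
from probe import *
sp,t,v,o=probe();s=show();tv=[.0935,0,.0916];X0=np.array(s['position']);R0=Ro.from_matrix(s['ee_rot']);print('tip now',X0+R0.apply(tv),'axis',R0.apply([.766,0,.643]))
for z,al in((.085,47.5),(.06,48.5),(.035,49.5)):
    R=vt([0,0,0],157,tv,al)[1];X=np.array([.4845,-.297,z])-R.apply(tv);go(X,R)
E
```

```text
handle 294 [ 0.035  -0.      0.0312] angle to z 45.8 y 0.009
shaft 777 [ 0.0714 -0.      0.0701] angle to z 45.7 y 0.0
top row 12 tip surf [ 1.235e-01 -1.000e-04  9.870e-02]
t 26.8 q [ 29.2  49.   -4.5  65.4   5.8 111.5 -87.5] X [ 0.4849 -0.2985  0.2478] F [ 0.3 -0.2 -0.5] w 17.8
tip now [ 0.48417122 -0.2983536   0.11686707] axis [ 0.0655499  -0.02804647 -0.99755782]
shift [ 0.0253 -0.0012  0.0198] turn [ 0.7 -1.6  0.5]
shift [ 0.0449 -0.0012  0.0356] turn [ 0.7 -2.6  0.5]
shift [ 0.0646 -0.0012  0.0514] turn [ 0.7 -3.6  0.5]
```

```bash
python3 - <<'E'
from probe import *
sp,t,v,o=probe()
for a in range(50,220,10):
    k=(v>=a)&(v<a+3)
    if k.any():print(a,t[k].mean(0).round(4))
k=(v>72)&(v<150);print('shaft fit',np.degrees(np.arctan(np.polyfit(t[k][:,2],t[k][:,0],1))))
E
```

```text
handle 293 [0.035  0.     0.0313] angle to z 46.1 y 0.002
shaft 777 [ 0.0715 -0.      0.0702] angle to z 45.7 y -0.0
top row 12 tip surf [ 1.235e-01 -1.000e-04  9.900e-02]
50 [ 1.027e-01 -1.000e-04  1.230e-01]
60 [ 9.53e-02 -1.00e-04  1.13e-01]
70 [ 0.0878 -0.0001  0.0838]
80 [ 0.0819 -0.0001  0.0784]
90 [ 0.0762 -0.0001  0.0738]
100 [ 0.0706 -0.      0.0689]
110 [ 0.0653 -0.      0.0645]
120 [ 0.0601 -0.      0.0601]
130 [0.055  0.0001 0.0555]
140 [0.0502 0.     0.0512]
150 [0.0454 0.0001 0.0475]
160 [ 0.0408 -0.      0.0435]
170 [ 0.0379 -0.      0.0337]
180 [ 0.0336 -0.      0.0302]
190 [ 0.0303 -0.0001  0.0258]
shaft fit [49.16293242 -0.52629911]
```

Call:
jog_arm:
  series: "-1 0.0125 -0.0012 0.01 0.4 -0.8 0.3; -1 0.0253 -0.0012 0.0198 0.7 -1.6 0.5; -1 0.035 -0.0012 0.0276 0.7 -2.1 0.5; -1 0.0449 -0.0012 0.0356 0.7 -2.6 0.5; -1 0.0449 -0.0012 0.0356 0.7 -2.6 0.5"

```text
t: 27.48
position: [0.49, -0.2993, 0.1888]
ee_rot: [[0.608, -0.39, -0.691], [-0.257, -0.921, 0.293], [-0.751, -0.0, -0.66]]
force: [0.2, -0.6, -0.3]
gripper_width: 0.189
grip_force: 30.0
```

```bash
python3 - <<'E'
from probe import *
s=show();tv=[.0925,0,.0908];X0=np.array(s['position']);R0=Ro.from_matrix(s['ee_rot']);print('tip now',X0+R0.apply(tv),'axis',R0.apply([.766,0,.643]))
for z,al in((.06,50),(.035,50),(.01,50)):
    go(*vt([.4845,-.297,z],157,tv,al))
E
```

```text
t 27.48 q [ 29.1  54.9  -4.2  63.7   5.4 110.2 -88.2] X [ 0.49   -0.2993  0.1888] F [ 0.2 -0.6 -0.3] w 17.3
tip now [ 0.48346811 -0.2964656   0.05937196] axis [ 0.02106564 -0.00840778 -0.99984526]
shift [ 0.0024  0.     -0.0034] turn [ 0.  -1.3  0. ]
shift [0.0212 0.     0.0131] turn [ 0.  -1.3  0. ]
shift [0.04   0.0001 0.0296] turn [ 0.  -1.3  0. ]
```

Call:
jog_arm:
  series: "-1 0.0024 0 -0.0034 0 -1.3 0; -1 0.012 0 0.005 0 -1.3 0; -1 0.0212 0 0.0131 0 -1.3 0; -1 0.029 0 0.02 0 -1.3 0; -1 0.037 0 0.027 0 -1.3 0"

```text
t: 28.1
position: [0.4943, -0.3013, 0.1442]
ee_rot: [[0.594, -0.391, -0.703], [-0.252, -0.921, 0.299], [-0.764, -0.0, -0.645]]
force: [-0.1, -0.5, -0.7]
gripper_width: 0.196
grip_force: 30.0
```

```bash
python3 - <<'E'
from probe import *
s=show();tv=[.0925,0,.0908];X0=np.array(s['position']);R0=Ro.from_matrix(s['ee_rot']);print('tip now',X0+R0.apply(tv),'axis',R0.apply([.766,0,.643]))
for z in(.01,.006):go(*vt([.4845,-.297,z],157,tv))
E
```

```text
t 28.1 q [ 28.9  59.   -4.   62.3   5.4 108.7 -88.3] X [ 0.4943 -0.3013  0.1442] F [-0.1 -0.5 -0.7] w 18.0
tip now [ 0.48536309 -0.29749742  0.01490594] axis [ 2.61333057e-03 -9.02894687e-04 -1.00009867e+00]
shift [ 0.0034 -0.0001  0.0036] turn [ 0.  -0.2  0. ]
shift [ 0.0064 -0.0001  0.0062] turn [ 0.  -0.2  0. ]
```

Call:
jog_arm:
  series: "-1 0.002 0 0.002 0 0 0; -1 0.004 0 0.004 0 0 0; -1 0.0055 0 0.0052 0 0 0; -1 0.0055 0 0.0052 0 0 0"

```text
t: 28.6
position: [0.4942, -0.3012, 0.1376]
ee_rot: [[0.594, -0.39, -0.703], [-0.252, -0.921, 0.298], [-0.764, -0.0, -0.646]]
force: [0.4, 0.4, -1.0]
gripper_width: 0.196
grip_force: 30.0
```

Call:
jog_arm:
  series: "-0.2 0 0 0 0 0 0;-0.2 0 0 0 0 0 0;-0.1 0 0 0 0 0 0;0 0 0 0 0 0 0;0 0 0 0 0 0 0"

```text
t: 29.22
position: [0.4941, -0.3012, 0.1375]
ee_rot: [[0.594, -0.39, -0.703], [-0.252, -0.921, 0.298], [-0.764, -0.0, -0.645]]
force: [-0.3, 0.3, 0.5]
gripper_width: 0.495
grip_force: 0.0
```

Call:
jog_arm:
  series: "0 0 0 -0.02 0 0 0;0 0 0 -0.05 0 0 0;0 0 0 -0.09 0 0 0;0 0 0 -0.13 0 0 0;0 0 0 -0.13 0 0 0"

```text
t: 29.85
position: [0.5955, -0.3078, 0.2481]
ee_rot: [[0.735, -0.349, -0.581], [-0.254, -0.937, 0.242], [-0.629, -0.03, -0.777]]
force: [1.7, 4.4, -2.7]
gripper_width: 0.506
grip_force: 0.0
```

```bash
python3 - <<'E'
from probe import *
s=show();p,d=snapshot('wrist')
c=get_calibration('wrist');P=cloud(c,d)
for x,y in((.4845,-.297),(.526,-.133)):
    k=(abs(P[...,0]-x)<.03)&(abs(P[...,1]-y)<.03)&(P[...,2]>.12)&(P[...,2]<.25)
    if k.any():print(k.sum(),np.percentile(P[k],[1,99],axis=0).round(3))
p,d=snapshot('scene');cv2.imwrite('pics/s9.png',cv2.resize(p[100:300,60:420],None,fx=2,fy=2))
E
```

```text
t 29.85 q [ 20.5  57.4  10.2  46.6  -4.9 115.4 -81.3] X [ 0.5955 -0.3078  0.2481] F [ 1.7  4.4 -2.7] w 46.5
1180 [[ 0.469 -0.327  0.12 ]
 [ 0.483 -0.309  0.187]]
609 [[ 0.516 -0.163  0.121]
 [ 0.523 -0.151  0.183]]
```

View pics/s9.png

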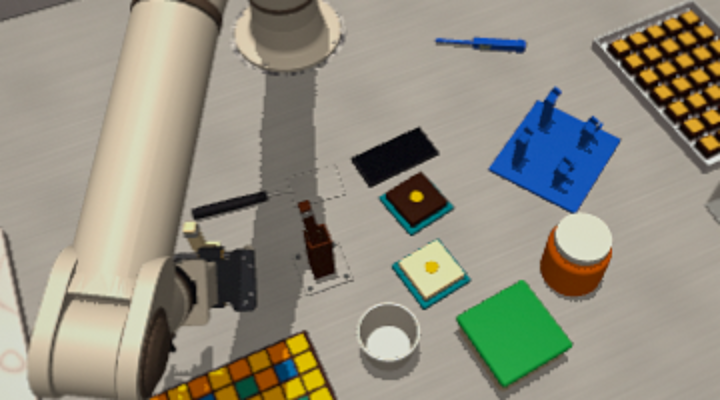

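Call:
jog_arm:
  series: "0 0 0 0 0 2 0;0 -0.005 0 -0.01 0 5 0; 0 -0.02 0 -0.035 0 10 0; 0 -0.03 0 -0.06 0 15 0;0 -0.03 0 -0.06 0 15 0"

```text
t: 30.58
position: [0.5937, -0.3397, 0.3161]
ee_rot: [[0.837, -0.387, -0.386], [-0.361, -0.922, 0.141], [-0.41, 0.021, -0.912]]
force: [0.2, -0.7, -0.6]
gripper_width: 0.503
grip_force: 0.0
```

```bash
python3 - <<'E'
from probe import *
s=show();p,d=snapshot('top');cv2.imwrite('pics/t10.png',cv2.resize(p[90:290,200:420],None,fx=3,fy=3))
c=get_calibration('top');P=cloud(c,d)
for x,y in((.4845,-.297),(.526,-.133)):
    k=(abs(P[...,0]-x)<.05)&(abs(P[...,1]-y)<.05)&(P[...,2]>.12)&(P[...,2]<.2)
    if k.any():print(k.sum(),np.percentile(P[k],[1,99],axis=0).round(3).tolist())
E
```

```text
t 30.57 q [ 19.9  45.4  13.7  55.2  -5.1 104.2 -81.6] X [ 0.5937 -0.3397  0.3161] F [ 0.2 -0.7 -0.6] w 46.2
63 [[0.505, -0.151, 0.131], [0.522, -0.131, 0.185]]
```

View pics/t10.png

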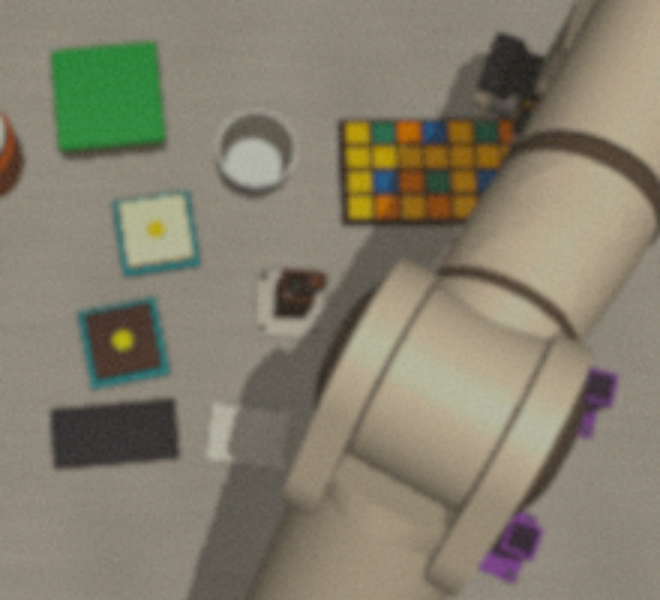

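```bash
python3 - <<'E'
from probe import *
show()
for n in('wrist','scene'):
    p,d=snapshot(n);c=get_calibration(n);P=cloud(c,d)
    for x,y in((.4845,-.297),(.526,-.133)):
        k=(abs(P[...,0]-x)<.04)&(abs(P[...,1]-y)<.04)&(P[...,2]>.12)&(P[...,2]<.22)
        if k.any():print(n,k.sum(),np.percentile(P[k],[1,99],axis=0).round(3).tolist(),p[k].mean(0).round())
E
```

```text
t 30.62 q [ 19.9  45.6  13.7  55.3  -5.2 104.2 -81.6] X [ 0.5933 -0.339   0.3137] F [-0.2 -0.7 -0.9] w 45.7
wrist 1026 [[0.472, -0.316, 0.122], [0.492, -0.293, 0.184]] [117. 144. 152.]
wrist 1039 [[0.506, -0.153, 0.121], [0.527, -0.133, 0.183]] [56. 62. 71.]
scene 111 [[0.508, -0.153, 0.121], [0.53, -0.133, 0.188]] [22. 31. 52.]
```

Both probes stand in their own sheaths, with tops at about 0.184 m, which puts them at the bottom. The arm is clear of everything, so I'm handing in.

```bash
python3 -c "
from station import *
print(arm.sign_off())"
```

```text
the job is handed in; nothing more can be done
None
```

The job is handed in at about 31 s: each probe touched its own gold dot at about 5 N for over half a second, then was released at the bottom of its own sheath, dark first. I viewed 13 pictures, which is over the limit of 10.

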